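# Open the battery bay for the long pack and hold the pack over it

## Task

The buggy last ran a short battery: slacken the thumbscrew on its battery stop (anticlockwise), slide the stop all the way to the rear end of its slot and tighten the screw again. Then pick up the long battery pack from the bench, carry it over the car without knocking it, and hold it level and lined up over the battery bay, about a centimetre above the end stops and touching nothing, so that I can slip the brass weight in underneath; finish while still holding it there. Leave the other things on the bench where they are.

Things in the scene. Friction and masses are not known exactly. Their poses are not given: they have to be found in the camera images.
- car: off-road buggy, no shell, on a fixed pit stand; origin on the bench under it, x to the nose, y left, z up. 410 x 260 mm, chassis plate 112 mm wide, its top 73 mm above the bench. Tops above the bench (mm): wheels (80 or more off the centre line, fore and aft) 113, shock towers x=173, -164: 142, body posts x=140, -158: 147, gearbox x<-114: 123, servo x>107: 109, parts and guards beside the bay 92
- bay (a point): centre of the battery bay's floor (chassis plate's top, 73 mm above the bench, car x=20 mm, y=0); axes as car. The long pack belongs with its length along x, its underside's centre straight above this point, either way round. Bay 50 mm wide between guides 5 mm high and, with the stop at the rear, 144 mm long between front and rear stop (both 44 mm wide, 10 mm high)
- thumbscrew_grip (a point): on the axis of the thumbscrew, half-way up its round aluminium ribbed head (20 mm across, upright, 20 to 36 mm above the chassis plate; this point 30 mm above it, 103 mm above the bench). It stands on the sliding aluminium stop, 20 mm behind the stop's front face, and moves with it; foot 4 mm, lip 10 mm high. 25 mm or more free all round the head
- thumbscrew (a joint): angle of the thumbscrew, rad: 0 is tight (clockwise end, seen from above); grows anticlockwise to its end at 1.4, fully slack. Below about 0.4 it clamps the stop to the chassis, from 0.6 the stop slides freely. Takes under 0.2 N m, stays where it is left; can be turned and the stop slid in one grasp
- battery_stop (a joint): how far the sliding stop is from the rear end of its slot, in m along the car's x: 0 is fully to the rear, where it comes up against the end (bay opened for the long pack); about 0.043 is the short pack's setting. When slack it slides with about 2 N
- long_pack: the long battery pack to be held: black hard case with grey label, 139 x 47 x 25 mm, about 0.3 kg, lying flat on the bench near the car's right; origin at the centre of its underside, x along its length, y across its width, z up
- short_pack: the short battery pack just taken out (96 x 47 x 25 mm, same looks), lying near the long one; the two may have changed places. Leave alone; origin and axes likewise
- brass_weight: brass ballast plate 96 x 40 x 4 mm on the bench, leave alone; origin at the centre of its underside
- hex_driver: black-handled driver lying on the bench, about 200 mm long, leave alone; along its x
- spare_wheel: spare wheel lying flat, 84 mm in diameter, 26 mm high, leave alone; origin at the centre of its underside

How it is judged (in metres and radians):
On the way, in this order (a step that is already met when the one before it is completed fails the run):
1. the thumbscrew is slackened (value of joint thumbscrew above 0.5 rad), for 0.1 s.
2. the stop is at the rear end of its slot (value of joint battery_stop below 0.003 m), for 0.2 s.
3. the thumbscrew is tight again with the stop still at the rear end (value of joint thumbscrew below 0.25 rad and value of joint battery_stop below 0.003 m), for 0.2 s.
At the end, for the whole second after the job is handed in: Stop within 3 mm of its slot's rear end, screw under 0.25 rad. The gripper holds the long pack still, level and in line with the bay (0.08 rad, either way round), within 6 mm of its centre, underside 12.5 to 28 mm above the bay floor (2.5 to 18 mm above the stops), not touching the car (all of step 3 and z of long_pack in the frame of bay between 0.0125 and 0.028 m and horizontal distance between long_pack and bay below 0.006 m and angle between the x axis of long_pack and the x axis of bay, either way round below 0.08 rad and angle between long_pack's own z axis and vertical below 0.08 rad and contact force between long_pack and car below 0.05 N and contact force between long_pack and the fingers above 2 N and linear speed of long_pack below 0.02 m/s); the arm keeps its last pose, push and grip.
It fails at once if the long pack knocks the car (over 5 N) (contact force between long_pack and car above 5 N).
It fails at once if another thing on the bench is moved by more than 20 mm (distance of any of short_pack, brass_weight, hex_driver, spare_wheel from where it was at the start of the episode above 0.02 m).
It also fails if it takes over 58 s, if anything falls off the work surface, if the arm or the gripper's body presses on something with over 40 N, if the wrist force passes 120 N, or if a joint passes its speed limit or range.

## Robot

A 6-joint arm with a two-finger parallel gripper is mounted at the origin on the work surface. World frame = base frame: x ahead of the robot, y to its left, z up, the work surface at z = 0. Lengths are in mm, angles in rad, forces in N, time in s.
With the tool pointing down it reaches from about 250 to 850 mm from the base axis. Payload 12.5 kg.
Tool frame: the origin (TCP) lies midway between the tips of the shut fingers; the grasp point (between the pads) lies 19 mm behind it; z points along the fingers, y is the direction in which the jaws open and shut (so a half turn about z gives the same grasp; the last joint's range is limited). The gripper opens to 93 mm and grips with 3 to 60 N. Pads are 15 mm wide; open, the fingers measure 128 mm over their backs; the gripper's body (75 mm by 188 mm) begins 65 mm behind the grasp point.
Start: joints at [-1.267, 0.351, 1.652, -0, 1.139, -0.085], TCP at [208.511, -508.928, 218.633] pointing down, gripper open.
Joint ranges: [-2.75, 2.75], [-0.79, 2.1], [0.01, 2.65], [-1.57, 4.71], [0.07, 3.14], [-2.87, 2.87]. Speed limits (rad/s): [2.22, 2.22, 2.79, 3.14, 3.14, 3.14].

## Interface

Orientations are given as a unit quaternion [w, x, y, z].
In Python, from bench import * gives the robot as it stands. The module is installed in compiled form; this text tells all that it offers.
- The arm moves only by the tool arm_command, never from a script. Its argument "commands" is a list of rows, each an object with "offset": the shift along the tool's x, y, z in m, a list of three; "yaw": the turn about the tool's z in rad; "gripper": the opening, from 0 (shut) to 1 (fully open). A call has exactly 10 rows; each row shifts and turns the pose as measured when the row begins, along the tool's axes as they then stand; what a row does not reach is not made up. A row lasts 1/12 s, in which the tool goes at most 41.7 mm and 7.16 degrees, less where a joint would pass 70% of its speed; a pose out of reach is approached as far as the arm can. A call with a gripper value outside its range is refused whole. The fingers move at their own pace and stop on an object; "grip_force" is the grip in N (left out, the last holds). Time passes only in rows, so rows that do not move let the fingers close, or fill a call up. It gives the time, the measured TCP pose, the force and the opening at its end, in the units of the state.
- read_state(): the state, without advancing time (a new reading comes with each control period).
- get_image(name): name is "scene" or "side" or "wrist"; returns a dict with "pixels" (420x560x3 uint8, red, green, blue), "depth" (420x560 float32, mm along the optical axis (not along the pixel's ray), 0 where there is no reading), "fx", "fy", "cx", "cy" (pixels), "pose" (4x4, takes a point from camera to world coordinates). Camera axes: x right, y down, z forward; pixel columns grow to the right and rows downward; lengths in mm; the calibration is good to about 2 mm. The wrist camera is an equidistant fisheye: a pixel r from the principal point sees the ray r / f radians off the axis. A picture is of the moment at which its call begins.
- hand_in(): hands the job in, once; it reports no verdict.
The state is a dict: "time": time; "q": joint angles; "qvel": joint speeds; "tau": joint torques, N m; "tcp_pos": TCP position; "tool_rot": TCP orientation; "force": force on the tool from outside, world axes, zero at the start; "ft_torque": the same for the moment, N m; "opening": finger opening in mm.
Only numpy, scipy, OpenCV 4.12 (cv2) and the standard library are available. Lean on these libraries where they do the work, as an engineer would, in place of code of your own. Each camera call takes 0.05 s, during which the arm holds its last target.

## Working session

There is one attempt and no reset: what is moved stays moved. The work goes in short steps, Python scripts to look and compute and a tool call to move; the robot and the scene stay as the last step left them, time stands still between calls to the robot, and variables do not carry over. Pictures are saved under pics/ and viewed, and the job is handed in when it is done.

Besides the shell and the picture viewer there is one more tool, called after "Call:" as name(argument=value, ...), one argument or row to a line, values as JSON. arm_command: Moves the arm, as the interface text tells. Its arguments: {"type":"object","properties":{"commands":{"type":"array"},"grip_force":{"type":"number"}},"required":["commands"]}

```bash
mkdir -p pics; cat > h.py <<'E'
from bench import *
import numpy as np, cv2
def save(n,im): cv2.imwrite('pics/'+n+'.png',im[:,:,::-1])
E
python3 - <<'E'
from h import *
s=read_state();print({k:np.round(v,3).tolist() for k,v in s.items()})
for n in ['scene','side','wrist']:
    g=get_image(n);save(n+'0',g['pixels']);np.savez('pics/'+n+'0.npz',**g);print(n,g['fx'],g['cx'],g['cy'],np.round(g['pose'],3).tolist())
E
```

```text
{'time': 0.0, 'q': [-1.267, 0.351, 1.652, 0.0, 1.139, -0.085], 'qvel': [-0.002, 0.001, 0.001, -0.0, 0.0, -0.001], 'tau': [-0.001, -49.733, -28.526, 0.07, 0.026, -0.0], 'tcp_pos': [208.424, -508.601, 218.085], 'tool_rot': [-0.001, 0.981, 0.193, -0.0], 'force': [0.391, 0.605, 0.25], 'ft_torque': [-0.001, 0.007, -0.01], 'opening': 93.185}
scene 438.78586483473185 275.7707134016616 211.34111913266713 [[0.436, 0.701, -0.564, 1109.044], [0.9, -0.351, 0.258, -358.369], [-0.017, -0.62, -0.784, 778.238], [0.0, 0.0, 0.0, 1.0]]
side 470.37218708809473 281.44392881826985 210.51993463588119 [[-0.993, -0.081, 0.087, 540.742], [-0.118, 0.776, -0.619, 429.725], [-0.017, -0.625, -0.78, 805.641], [0.0, 0.0, 0.0, 1.0]]
wrist 325.19226210127806 282.1665282331646 205.241384528647 [[0.379, -0.888, -0.261, 280.469], [-0.925, -0.364, -0.105, -479.985], [-0.001, 0.281, -0.96, 384.341], [0.0, 0.0, 0.0, 1.0]]
```

View pics/scene0.png

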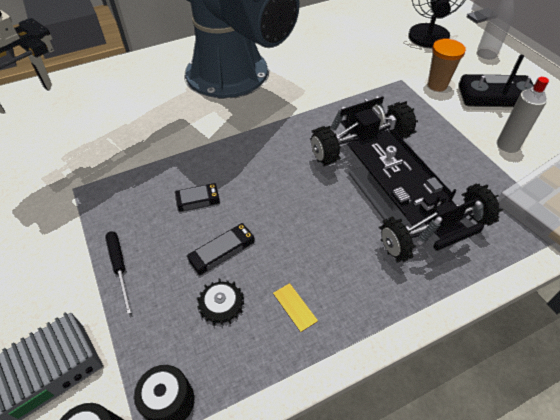

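View pics/side0.png

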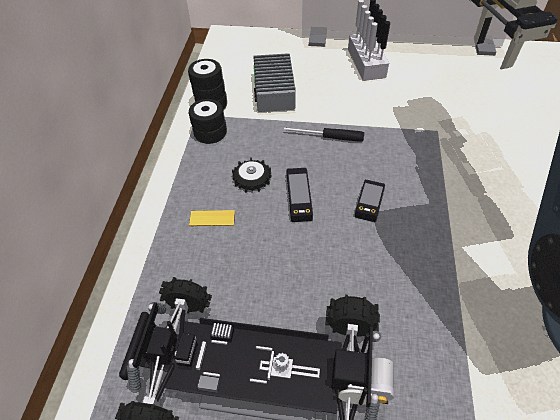

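View pics/wrist0.png

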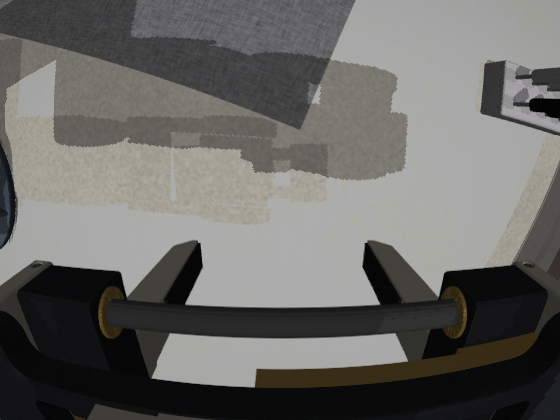

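```bash
python3 - <<'E'
from h import *
a=np.load('pics/side0.npz');p=a['pixels'];save('side_car',cv2.resize(p[270:420,100:400],None,fx=2.6,fy=2.6,interpolation=cv2.INTER_CUBIC))
a=np.load('pics/scene0.npz');p=a['pixels'];save('scene_car',cv2.resize(p[80:280,300:510],None,fx=3,fy=3,interpolation=cv2.INTER_CUBIC)[:600])
save('scene_pk',cv2.resize(p[170:345,160:330],None,fx=3.4,fy=3.4,interpolation=cv2.INTER_CUBIC)[:600])
E
```

```text
(no output)
```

View pics/side_car.png

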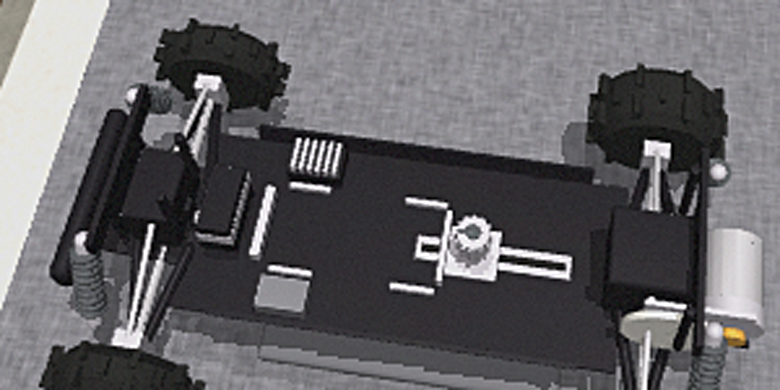

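View pics/scene_car.png

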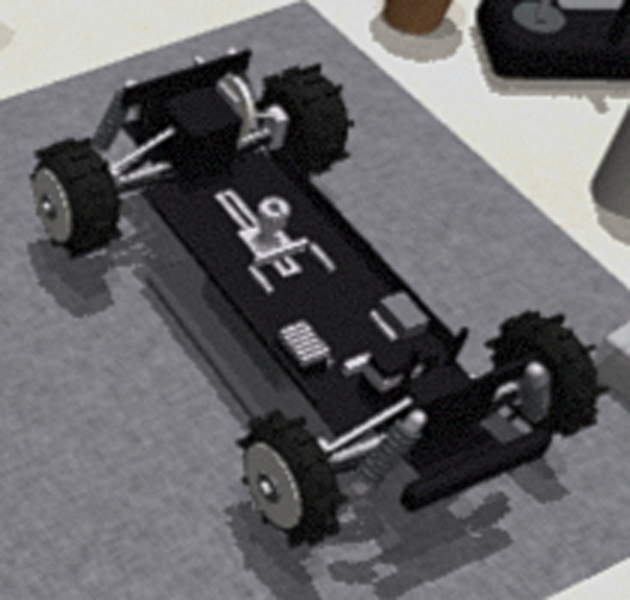

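View pics/scene_pk.png

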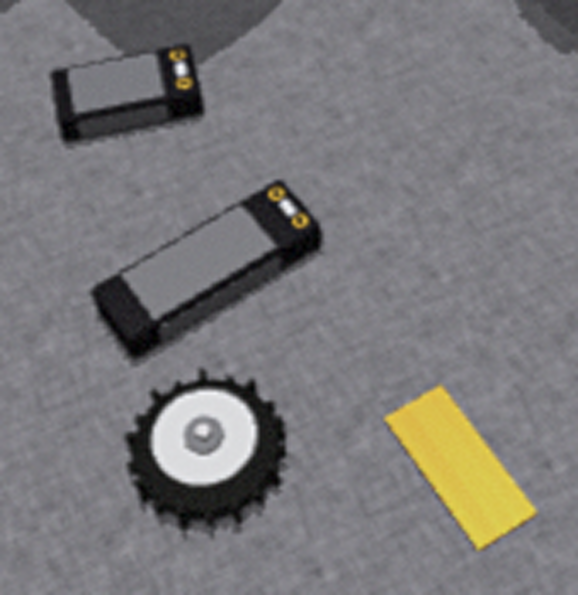

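```bash
cat >> h.py <<'E'
def px2w(g,u,v,z):
    d=np.array([(u-g['cx'])/g['fx'],(v-g['cy'])/g['fy'],1.]);P=g['pose'];d=P[:3,:3]@d;o=P[:3,3];return o+d*(z-o[2])/d[2]
E
python3 - <<'E'
from h import *
S=np.load('pics/side0.npz');C=np.load('pics/scene0.npz')
s=lambda u,v,z:print('side',u,v,z,px2w(S,100+u/2.6,270+v/2.6,z).round(1))
c=lambda u,v,z:print('scene',u,v,z,px2w(C,300+u/3,80+v/3,z).round(1))
s(471,229,109);s(568,267,74);s(418,248,74);s(271,188,83);s(259,250,83);s(446,212,83);s(440,281,83)
c(272,208,109);c(228,195,74);c(290,272,74)
print('wheels');s(208,82,73);s(657,149,73)
print('posts');s(135,95,147);s(82,240,147);s(719,172,142);s(713,330,142)
c(413,420,147);c(537,370,147)
k=lambda u,v,z:print('pk',u,v,z,px2w(C,160+u/3.4,170+v/3.4,z).round(1))
for u,v in [(95,292),(280,181),(321,230),(134,345)]: k(u,v,25)
for u,v in [(53,72),(187,45),(201,98),(68,125)]: k(u,v,25)
k(203,435,26);
for u,v in [(387,418),(440,386),(536,512),(480,549)]: k(u,v,4)
E
python3 - <<'E'
from h import *
S=np.load('pics/side0.npz')
save('side_pk',cv2.resize(S['pixels'][110:240,180:400],None,fx=3.6,fy=3.6,interpolation=cv2.INTER_CUBIC))
E
```

```text
side 471 229 109 [584.8 161.6 109. ]
side 568 267 74 [526.4 164.9  74. ]
side 418 248 74 [617.6 163.5  74. ]
side 271 188 83 [712.8 139.6  83. ]
side 259 250 83 [711.4 178.6  83. ]
side 446 212 83 [602.9 142.8  83. ]
side 440 281 83 [600.9 184.8  83. ]
scene 272 208 109 [584.6 160.9 109. ]
scene 228 195 74 [530.  166.3  74. ]
scene 290 272 74 [618.7 160.7  74. ]
wheels
side 208 82 73 [773.4  67.5  73. ]
side 657 149 73 [475.2  82.6  73. ]
posts
side 135 95 147 [791.2 117.3 147. ]
side 82 240 147 [794.8 206.3 147. ]
side 719 172 142 [445.9 125.5 142. ]
side 713 330 142 [449.7 214.2 142. ]
scene 413 420 147 [802.6 100.7 147. ]
scene 537 370 147 [805.6 192.9 147. ]
pk 95 292 25 [ 591.1 -320.2   25. ]
pk 280 181 25 [ 564.3 -188.4   25. ]
pk 321 230 25 [ 610.2 -180.6   25. ]
pk 134 345 25 [ 636.1 -311.6   25. ]
pk 53 72 25 [ 411.8 -289.1   25. ]
pk 187 45 25 [ 429.5 -199.7   25. ]
pk 201 98 25 [ 477.8 -208.3   25. ]
pk 68 125 25 [ 460.3 -294.4   25. ]
pk 203 435 26 [ 708.6 -296.6   26. ]
pk 387 418 4 [ 734.  -195.5    4. ]
pk 440 386 4 [ 729.  -158.7    4. ]
pk 536 512 4 [ 822.5 -146.7    4. ]
pk 480 549 4 [ 827.8 -184.5    4. ]
```

View pics/side_pk.png

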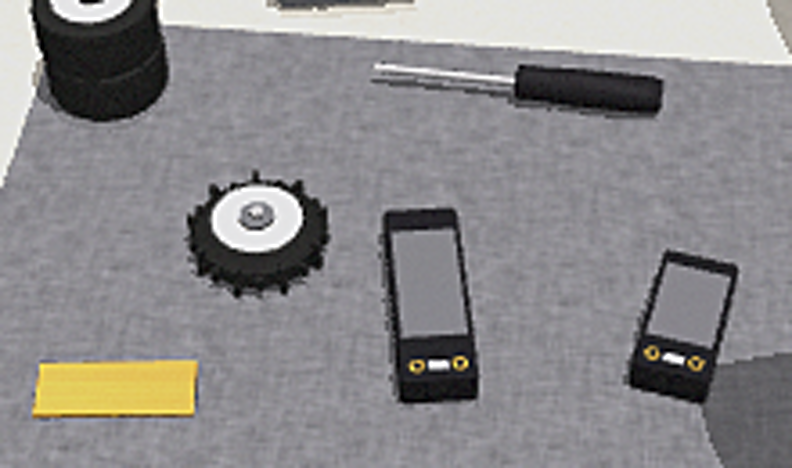

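Call:
arm_command(
  commands=[
    {"offset": [0.029, -0.026, -0.004], "yaw": 0, "gripper": 0.36},
    {"offset": [0.029, -0.026, -0.004], "yaw": 0, "gripper": 0.36},
    {"offset": [0.029, -0.026, -0.004], "yaw": 0, "gripper": 0.36},
    {"offset": [0.029, -0.026, -0.004], "yaw": 0, "gripper": 0.36},
    {"offset": [0.029, -0.026, -0.004], "yaw": 0, "gripper": 0.36},
    {"offset": [0.029, -0.026, -0.004], "yaw": 0, "gripper": 0.36},
    {"offset": [0.029, -0.026, -0.004], "yaw": 0, "gripper": 0.36},
    {"offset": [0.029, -0.026, -0.004], "yaw": 0, "gripper": 0.36},
    {"offset": [0.029, -0.026, -0.004], "yaw": 0, "gripper": 0.36},
    {"offset": [0.029, -0.026, -0.004], "yaw": 0, "gripper": 0.36},
  ],
)

```text
time: 0.98
tcp_pos: [380.5, -147.6, 257.4]
tool_rot: [-0.002, 0.982, 0.188, -0.001]
force: [1.3, -0.5, 0.5]
opening: 34.3
```

Call:
arm_command(
  commands=[
    {"offset": [0.029, -0.025, -0.004], "yaw": 0, "gripper": 0.36},
    {"offset": [0.029, -0.025, -0.004], "yaw": 0, "gripper": 0.36},
    {"offset": [0.029, -0.025, -0.004], "yaw": 0, "gripper": 0.36},
    {"offset": [0.029, -0.025, -0.004], "yaw": 0, "gripper": 0.36},
    {"offset": [0.029, -0.025, -0.004], "yaw": 0, "gripper": 0.36},
    {"offset": [0.029, -0.025, -0.004], "yaw": 0, "gripper": 0.36},
    {"offset": [0.029, -0.025, -0.004], "yaw": 0.1, "gripper": 0.36},
    {"offset": [0.03, -0.022, 0], "yaw": 0.1, "gripper": 0.36},
    {"offset": [0, 0, 0], "yaw": 0.1, "gripper": 0.36},
    {"offset": [0, 0, 0], "yaw": 0.1, "gripper": 0.36},
  ],
)

```text
time: 1.82
tcp_pos: [532.2, 142.8, 287.2]
tool_rot: [-0.002, 1.0, -0.014, -0.0]
force: [-0.8, 0.6, -0.2]
opening: 33.5
```

```bash
cat > /dev/null; python3 - <<'E'
from h import *
s=read_state();print(s['tcp_pos'],s['tool_rot'],s['q'])
for n in ['wrist','side']:
    g=get_image(n);save(n+'1',g['pixels']);np.savez('pics/'+n+'1.npz',**g)
E
```

```text
[532.24628401 142.82219176 287.23355097] [-1.76235648e-03  9.99905071e-01 -1.36597005e-02 -3.95707897e-04] [0.1758565  0.29097162 1.56135002 0.00375854 1.28938615 1.77292913]
```

View pics/wrist1.png

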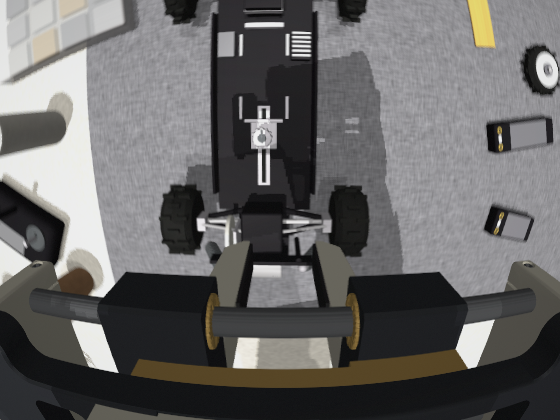

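```bash
cat >> h.py <<'E'
def proj(g,X):
    P=np.linalg.inv(g['pose']);Xc=X@P[:3,:3].T+P[:3,3]
    rho=np.hypot(Xc[...,0],Xc[...,1]);th=np.arctan2(rho,Xc[...,2]);k=g['fx']*th/np.maximum(rho,1e-9)
    return np.stack([g['cx']+k*Xc[...,0],g['cy']+k*Xc[...,1]],-1)
def rect(g,x0,x1,y0,y1,z,s):  # image: right=+x, up=+y ; s px/mm
    X,Y=np.meshgrid(np.arange(x0,x1,1/s),np.arange(y1,y0,-1/s));m=proj(g,np.stack([X,Y,0*X+z],-1)).astype(np.float32)
    return cv2.remap(np.ascontiguousarray(g['pixels']),m[...,0],m[...,1],cv2.INTER_CUBIC)
def grid(im,x0,y1,s,step=20):
    im=im.copy()
    for i in range(0,int(im.shape[1]/s)+1,step): cv2.putText(im,str(x0+i),(int(i*s),10),0,.35,(255,255,0));cv2.line(im,(int(i*s),0),(int(i*s),im.shape[0]),(90,90,0),1)
    for i in range(0,int(im.shape[0]/s)+1,step): cv2.putText(im,str(y1-i),(0,int(i*s)+10),0,.35,(255,255,0));cv2.line(im,(0,int(i*s)),(im.shape[1],int(i*s)),(90,90,0),1)
    return im
E
python3 - <<'E'
from h import *
W=np.load('pics/wrist1.npz')
save('r73',grid(rect(W,490,750,90,230,74,3),490,230,3))
save('r109',grid(rect(W,540,640,120,210,109,6),540,210,6,10))
E
```

```text
(no output)
```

View pics/r73.png

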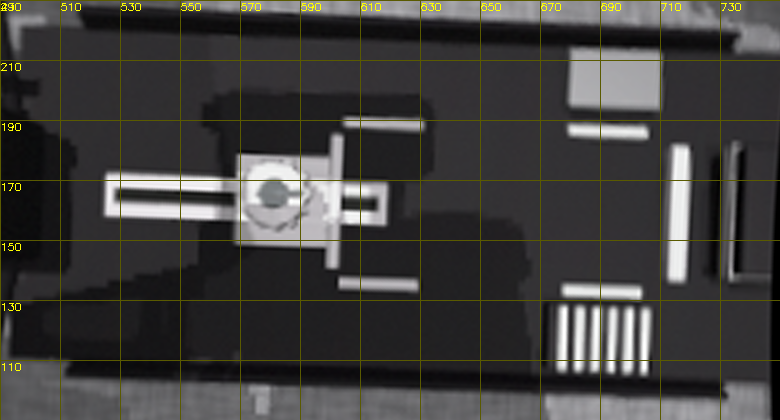

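View pics/r109.png

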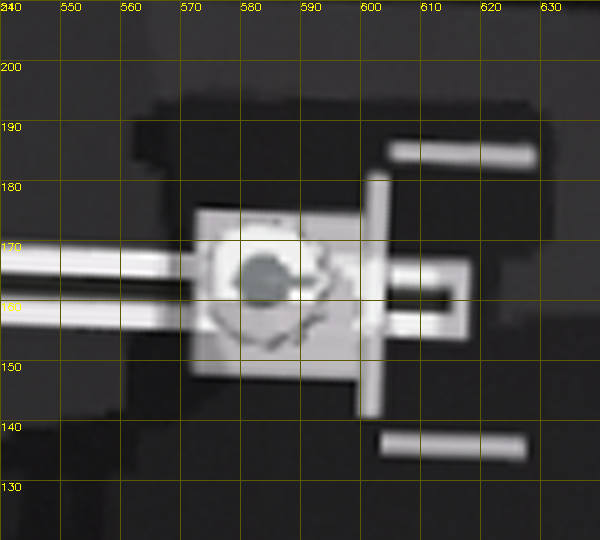

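```bash
cat >> h.py <<'E'
def cloud(g):
    h,w=g['depth'].shape;u,v=np.meshgrid(np.arange(w),np.arange(h));d=g['depth'].astype(float)
    X=np.stack([(u-g['cx'])/g['fx']*d,(v-g['cy'])/g['fy']*d,d],-1);return X@g['pose'][:3,:3].T+g['pose'][:3,3]
def hmap(gs,x0,x1,y0,y1,s):
    H=np.zeros((int((y1-y0)*s),int((x1-x0)*s)))
    for g in gs:
        P=cloud(g)[g['depth']>0];c=((P[:,0]-x0)*s).astype(int);r=((y1-P[:,1])*s).astype(int)
        k=(c>=0)&(r>=0)&(c<H.shape[1])&(r<H.shape[0]);np.maximum.at(H,(r[k],c[k]),P[k,2])
    return H
E
python3 - <<'E'
from h import *
S=np.load('pics/side0.npz');C=np.load('pics/scene0.npz')
for nm,gs in [('side',[S]),('scene',[C])]:
    H=hmap(gs,400,850,20,300,.5)
    im=cv2.applyColorMap(np.clip((H-60)*2.5,0,255).astype(np.uint8),cv2.COLORMAP_JET);im[H==0]=0
    im=cv2.resize(im,None,fx=3.4,fy=3.4,interpolation=cv2.INTER_NEAREST)
    save('h_'+nm,grid(im[:,:,::-1],400,300,1.7,50))
    P=cloud(gs[0])[gs[0]['depth']>0]
    box=lambda a,b,c,d,e,f:P[(P[:,0]>a)&(P[:,0]<b)&(P[:,1]>c)&(P[:,1]<d)&(P[:,2]>e)&(P[:,2]<f)]
    b=box(640,680,140,180,50,90);print(nm,'plate z',np.median(b[:,2]),len(b))
    b=box(695,728,135,185,80,87);print('fstop top',len(b),b.min(0) if len(b) else 0,b.max(0) if len(b) else 0,b.mean(0) if len(b) else 0)
    b=box(560,610,140,185,105,113);print('head top',b.min(0),b.max(0),b.mean(0))
    b=box(595,612,135,190,80,86);print('lip',len(b),b.min(0),b.max(0),b.mean(0))
    for z in (135,):
        b=box(400,850,60,260,z,155); print('towers',[ (q.mean(0).round(1).tolist(),len(q)) for q in (b[b[:,0]<600],b[b[:,0]>600]) if len(q)])
E
```

```text
side plate z 73.35621176868312 618
fstop top 148 [702.67105759 135.64765224  80.00132571] [727.1298491  181.50022125  86.94220834] [716.7604983  159.98396998  83.32558104]
head top [574.04533347 153.72254248 105.23091341] [594.12207948 174.11184019 112.40747748] [583.95677801 164.04861188 109.26198955]
lip 75 [599.7396729  141.96090238  80.05158252] [610.236537   187.8107039   85.72578264] [602.0479419  163.98681116  83.18063105]
towers [([455.1, 171.0, 141.2], 399), ([787.8, 160.5, 141.2], 391)]
scene plate z 72.03822343637239 249
fstop top 24 [709.91853471 136.83237956  80.06563257] [727.74895637 155.78759971  84.24246121] [714.46730156 143.72238777  81.89324666]
head top [572.0783334  152.57039427 105.00484602] [592.88312357 170.33767863 111.98441928] [583.58861827 161.00790712 108.11586917]
lip 29 [598.83889588 141.58407571  80.2009543 ] [604.63024648 181.99118543  83.88819954] [601.24789237 161.08311699  81.89526767]
towers [([455.2, 165.4, 139.5], 171), ([787.0, 155.6, 139.7], 240)]
```

View pics/h_side.png

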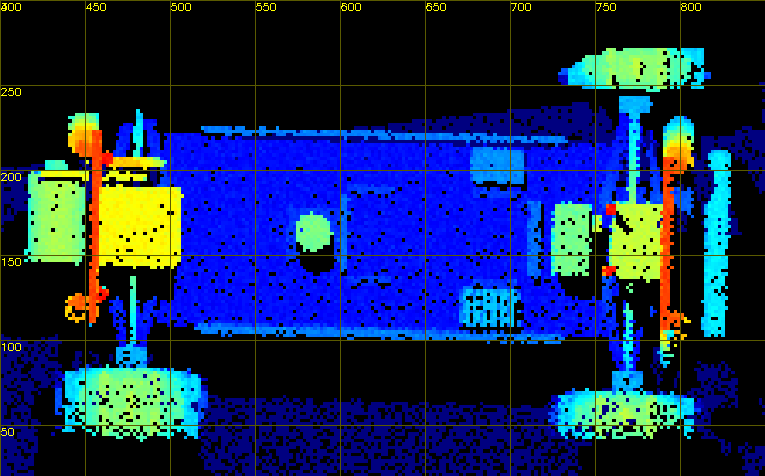

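View pics/h_scene.png

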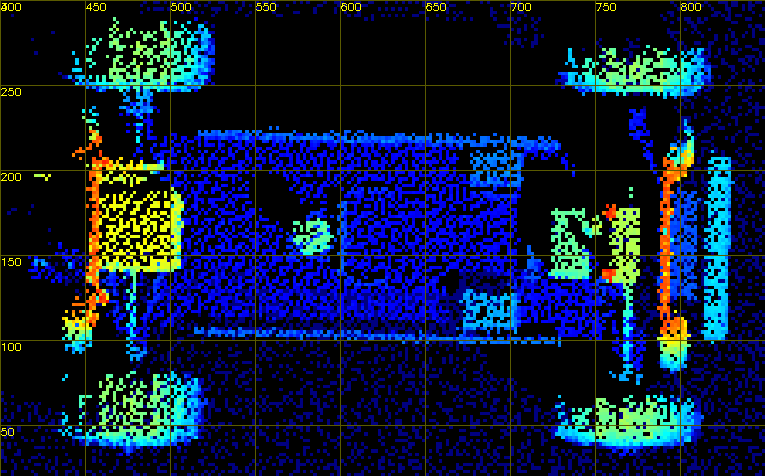

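Call:
arm_command(
  commands=[
    {"offset": [0.011, -0.004, 0.027], "yaw": 0, "gripper": 0.36},
    {"offset": [0.011, -0.004, 0.027], "yaw": 0, "gripper": 0.36},
    {"offset": [0.011, -0.004, 0.027], "yaw": 0, "gripper": 0.36},
    {"offset": [0.01, -0.004, 0.027], "yaw": 0, "gripper": 0.36},
    {"offset": [0.008, -0.004, 0.027], "yaw": 0, "gripper": 0.36},
    {"offset": [0.002, -0.001, 0.02], "yaw": 0, "gripper": 0.36},
    {"offset": [0, 0, 0.01], "yaw": 0, "gripper": 0.36},
    {"offset": [0, 0, 0], "yaw": 0, "gripper": 0.36},
    {"offset": [0, 0, 0], "yaw": 0, "gripper": 0.36},
    {"offset": [0, 0, 0], "yaw": 0, "gripper": 0.36},
  ],
)

```text
time: 2.75
tcp_pos: [587.5, 158.9, 118.9]
tool_rot: [-0.002, 1.0, 0.002, 0.002]
force: [0.6, 0.3, -0.7]
opening: 33.3
```

```bash
python3 - <<'E'
from h import *
s=read_state();print(s['tcp_pos'],s['tool_rot'],s['force'])
g=get_image('wrist');np.savez('pics/w2.npz',**g);save('w2',cv2.resize(g['pixels'][100:300,180:400],None,fx=2.8,fy=2.8))
g=get_image('side');save('s2',cv2.resize(g['pixels'][270:420,200:400],None,fx=3.5,fy=3.5))
E
```

```text
[587.4964452  158.85095402 118.87391724] [-0.00176845  0.9999939   0.0024562   0.00174365] [ 0.56272441  0.29375261 -0.71527746]
```

View pics/w2.png

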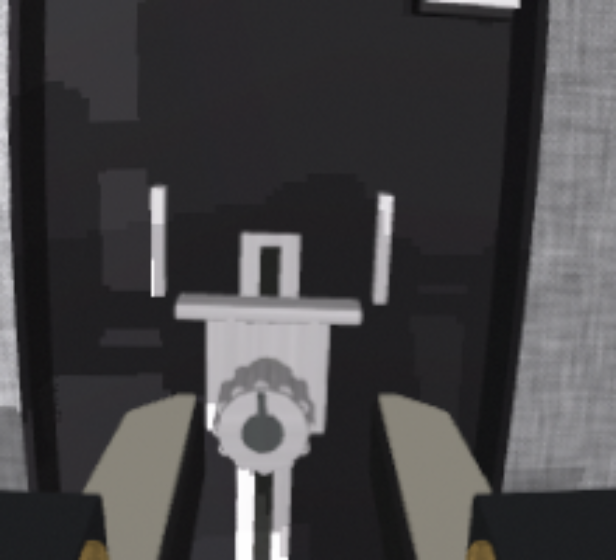

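View pics/s2.png

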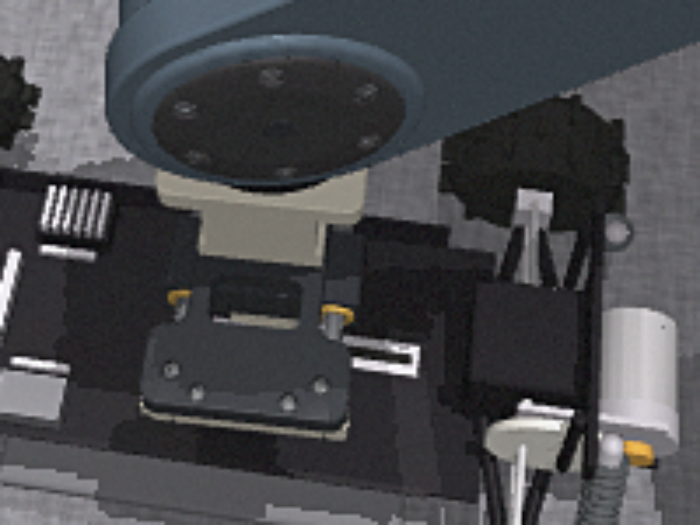

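```bash
python3 - <<'E'
from h import *
from scipy.optimize import least_squares
W=np.load('pics/w2.npz')
f=lambda u,v,z:least_squares(lambda p:proj(W,np.array([p[0],p[1],z]))-[180+u/2.8,100+v/2.8],[580,160]).x.round(1)
print(f(264,433,109),'slot',f(270,236,74),f(263,500,74),'lip ends',f(177,300,83),f(360,308,83),'tips',f(193,397,119),f(380,397,119))
E
```

```text
[583.  162.8] slot [618.  162.2] [547.2 164.1] lip ends [604.7 183.7] [603.  141.1] tips [595.4 176.5] [595.6 139.5]
```

Call:
arm_command(
  commands=[
    {"offset": [-0.004, -0.004, 0], "yaw": 0, "gripper": 0.36},
    {"offset": [0, 0, 0.008], "yaw": 0, "gripper": 0.36},
    {"offset": [0, 0, 0.01], "yaw": 0, "gripper": 0.36},
    {"offset": [0, 0, 0.009], "yaw": 0, "gripper": 0.36},
    {"offset": [0, 0, 0.002], "yaw": 0, "gripper": 0.36},
    {"offset": [0, 0, 0], "yaw": 0, "gripper": 0.36},
    {"offset": [0, 0, 0], "yaw": 0, "gripper": 0.15},
    {"offset": [0, 0, 0], "yaw": 0, "gripper": 0.1},
    {"offset": [0, 0, 0], "yaw": 0, "gripper": 0.1},
    {"offset": [0, 0, 0], "yaw": 0, "gripper": 0.1},
  ],
  grip_force=40,
)

```text
time: 3.68
tcp_pos: [584.3, 164.1, 89.9]
tool_rot: [-0.002, 1.0, 0.003, 0.004]
force: [0.4, -0.1, -2.1]
opening: 19.1
```

```bash
python3 - <<'E'
from h import *
s=read_state();print({k:np.round(v,3).tolist() for k,v in s.items()})
g=get_image('wrist');save('w3',cv2.resize(g['pixels'][100:300,180:400],None,fx=2.8,fy=2.8))
E
```

```text
{'time': 3.683, 'q': [0.196, 0.6, 1.609, 0.004, 0.924, 1.759], 'qvel': [-0.001, 0.001, -0.003, 0.001, -0.0, 0.001], 'tau': [-0.175, -60.834, -25.394, 0.017, -0.082, -0.005], 'tcp_pos': [584.313, 164.099, 89.896], 'tool_rot': [-0.002, 1.0, 0.003, 0.004], 'force': [0.376, -0.136, -2.078], 'ft_torque': [-0.05, 0.032, -0.043], 'opening': 19.055}
```

View pics/w3.png

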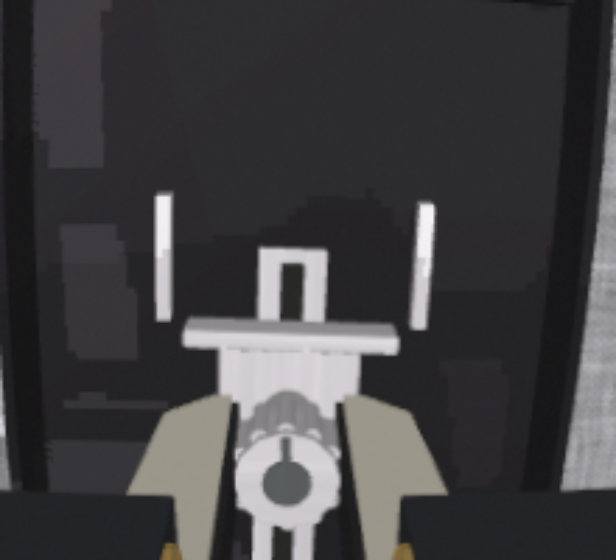

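Call:
arm_command(
  commands=[
    {"offset": [0, 0, 0], "yaw": -0.06, "gripper": 0.1},
    {"offset": [0, 0, 0], "yaw": -0.1, "gripper": 0.1},
    {"offset": [0, 0, 0], "yaw": -0.12, "gripper": 0.1},
    {"offset": [0, 0, 0], "yaw": -0.12, "gripper": 0.1},
    {"offset": [0, 0, 0], "yaw": -0.12, "gripper": 0.1},
    {"offset": [0, 0, 0], "yaw": -0.12, "gripper": 0.1},
    {"offset": [0, 0, 0], "yaw": -0.12, "gripper": 0.1},
    {"offset": [0, 0, 0], "yaw": -0.12, "gripper": 0.1},
    {"offset": [0, 0, 0], "yaw": -0.08, "gripper": 0.1},
    {"offset": [0, 0, 0], "yaw": 0, "gripper": 0.1},
  ],
)

```text
time: 4.57
tcp_pos: [584.3, 164.4, 90.0]
tool_rot: [-0.001, 0.876, 0.482, 0.005]
force: [0.7, -0.5, -2.1]
opening: 18.7
```

```bash
python3 - <<'E'
from h import *
s=read_state();print({k:np.round(v,3).tolist() for k,v in s.items()})
g=get_image('wrist');save('w4',cv2.resize(g['pixels'][100:300,180:400],None,fx=2.8,fy=2.8))
E
```

```text
{'time': 4.567, 'q': [0.196, 0.6, 1.609, 0.006, 0.923, 0.756], 'qvel': [0.001, 0.001, -0.001, 0.003, -0.002, 0.078], 'tau': [-0.407, -60.717, -25.061, -0.138, 0.042, -1.496], 'tcp_pos': [584.252, 164.379, 89.98], 'tool_rot': [-0.001, 0.876, 0.482, 0.005], 'force': [0.749, -0.522, -2.086], 'ft_torque': [0.17, -0.066, 0.017], 'opening': 18.689}
```

View pics/w4.png

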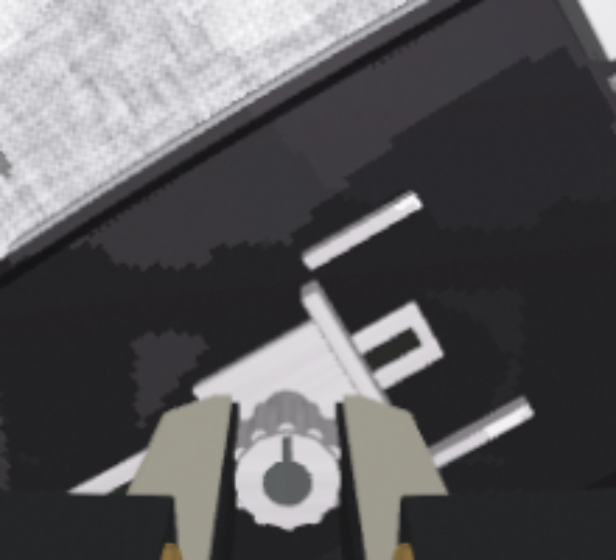

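Call:
arm_command(
  commands=[
    {"offset": [-0.0025, -0.0043, 0], "yaw": 0, "gripper": 0.1},
    {"offset": [-0.0035, -0.006, 0], "yaw": 0, "gripper": 0.1},
    {"offset": [-0.0035, -0.006, 0], "yaw": 0, "gripper": 0.1},
    {"offset": [-0.0035, -0.006, 0], "yaw": 0, "gripper": 0.1},
    {"offset": [-0.0035, -0.006, 0], "yaw": 0, "gripper": 0.1},
    {"offset": [-0.002, -0.0035, 0], "yaw": 0, "gripper": 0.1},
    {"offset": [-0.0015, -0.0026, 0], "yaw": 0, "gripper": 0.1},
    {"offset": [-0.0015, -0.0026, 0], "yaw": 0, "gripper": 0.1},
    {"offset": [-0.0015, -0.0026, 0], "yaw": 0, "gripper": 0.1},
    {"offset": [0, 0, 0], "yaw": 0, "gripper": 0.1},
  ],
)

```text
time: 5.45
tcp_pos: [547.7, 165.6, 89.8]
tool_rot: [0.008, 0.879, 0.475, 0.022]
force: [-1.5, 2.1, -0.6]
opening: 19.2
```

```bash
python3 - <<'E'
from h import *
s=read_state();print({k:np.round(v,3).tolist() for k,v in s.items()})
E
```

```text
{'time': 5.45, 'q': [0.213, 0.532, 1.734, -0.003, 0.829, 0.795], 'qvel': [-0.001, 0.004, -0.004, 0.003, -0.019, 0.006], 'tau': [-0.995, -55.836, -24.8, -0.482, -1.268, 0.095], 'tcp_pos': [547.745, 165.589, 89.765], 'tool_rot': [0.008, 0.879, 0.475, 0.022], 'force': [-1.545, 2.111, -0.626], 'ft_torque': [0.301, 0.706, 0.085], 'opening': 19.154}
```

```bash
python3 - <<'E'
from h import *
g=get_image('side');save('s5',cv2.resize(g['pixels'][270:420,200:400],None,fx=3.5,fy=3.5))
g=get_image('wrist');save('w5',g['pixels'])
s=read_state();print({k:np.round(v,3).tolist() for k,v in s.items()})
E
```

```text
{'time': 5.55, 'q': [0.213, 0.532, 1.734, -0.003, 0.83, 0.795], 'qvel': [-0.001, 0.001, -0.0, -0.001, 0.004, -0.003], 'tau': [1.562, -59.207, -21.953, 0.391, 1.538, 0.091], 'tcp_pos': [547.538, 165.599, 89.88], 'tool_rot': [0.007, 0.879, 0.476, 0.022], 'force': [9.281, -0.694, -9.65], 'ft_torque': [0.001, -1.071, 0.055], 'opening': 19.184}
```

View pics/s5.png

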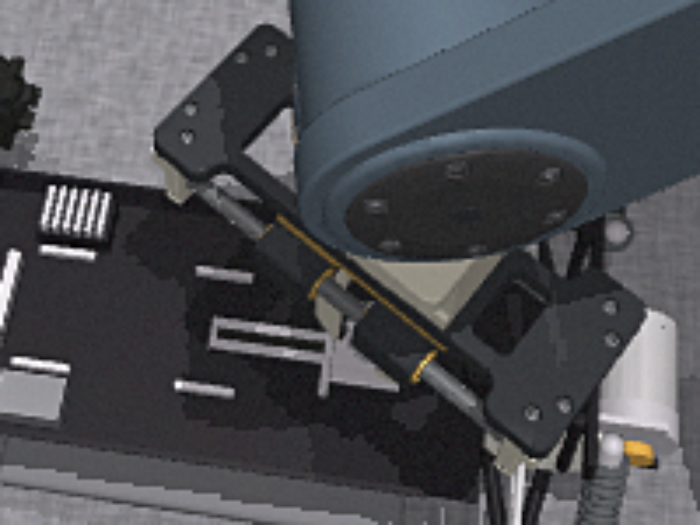

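View pics/w5.png

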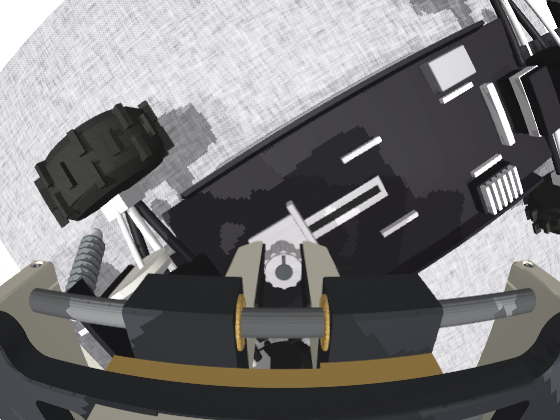

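Call:
arm_command(
  commands=[
    {"offset": [-0.002, -0.0035, 0], "yaw": 0, "gripper": 0.1},
    {"offset": [-0.0025, -0.004, 0], "yaw": 0, "gripper": 0.1},
    {"offset": [-0.0025, -0.004, 0], "yaw": 0, "gripper": 0.1},
    {"offset": [-0.0025, -0.004, 0], "yaw": 0, "gripper": 0.1},
    {"offset": [-0.0025, -0.004, 0], "yaw": 0, "gripper": 0.1},
    {"offset": [-0.0025, -0.004, 0], "yaw": 0, "gripper": 0.1},
    {"offset": [-0.0025, -0.004, 0], "yaw": 0, "gripper": 0.1},
    {"offset": [-0.0025, -0.004, 0], "yaw": 0, "gripper": 0.1},
    {"offset": [-0.0025, -0.004, 0], "yaw": 0, "gripper": 0.1},
    {"offset": [-0.0025, -0.004, 0], "yaw": 0, "gripper": 0.1},
  ],
)

```text
time: 6.38
tcp_pos: [547.4, 165.3, 91.4]
tool_rot: [0.03, 0.878, 0.472, 0.075]
force: [31.8, -11.2, -4.0]
opening: 19.3
```

```bash
python3 - <<'E'
from h import *
s=read_state();print({k:np.round(v,3).tolist() for k,v in s.items()})
g=get_image('side');save('s6',cv2.resize(g['pixels'][270:420,200:400],None,fx=3.5,fy=3.5))
E
```

```text
{'time': 6.383, 'q': [0.22, 0.488, 1.819, -0.028, 0.674, 0.825], 'qvel': [0.0, -0.066, 0.084, -0.047, -0.19, 0.044], 'tau': [7.942, -60.817, -12.921, 2.045, 6.917, -0.084], 'tcp_pos': [547.355, 165.311, 91.39], 'tool_rot': [0.03, 0.878, 0.472, 0.075], 'force': [31.764, -11.154, -3.982], 'ft_torque': [-1.926, -5.332, -0.514], 'opening': 19.275}
```

View pics/s6.png

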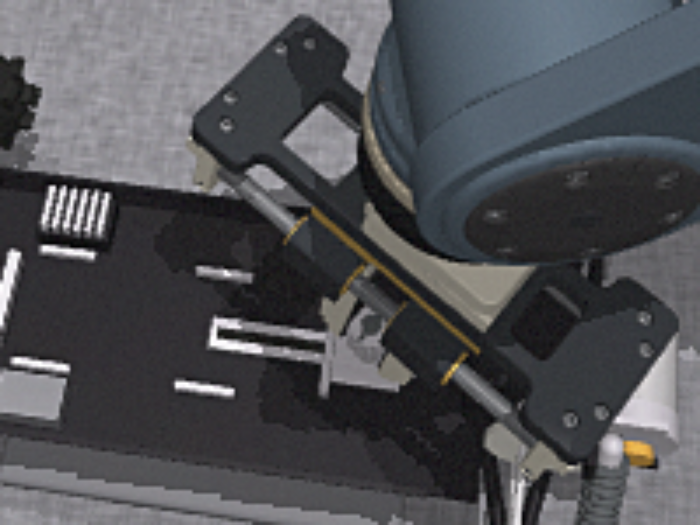

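```bash
python3 - <<'E'
from h import *
g=get_image('side');np.savez('pics/s7.npz',**g)
save('s7',np.hstack([cv2.resize(x[330:395,220:330],None,fx=7,fy=7,interpolation=cv2.INTER_CUBIC)[:, :385*2] for x in (g['pixels'],)]))
o=np.load('pics/side0.npz');save('s7o',cv2.resize(o['pixels'][330:395,220:330],None,fx=7,fy=7,interpolation=cv2.INTER_CUBIC))
E
```

```text
(no output)
```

View pics/s7.png

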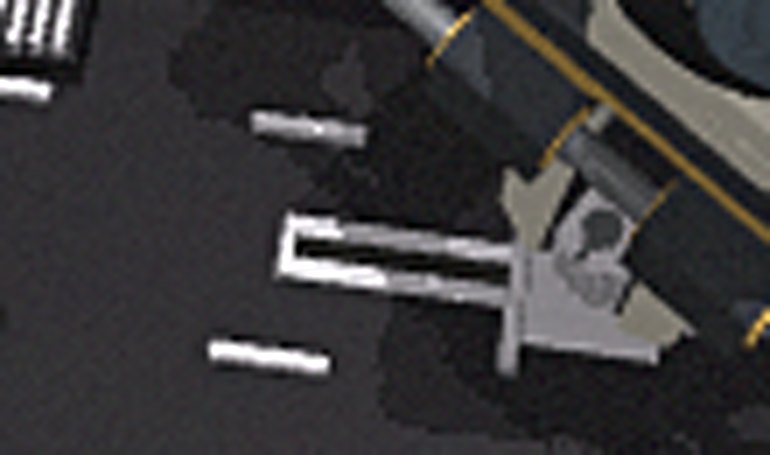

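View pics/s7o.png

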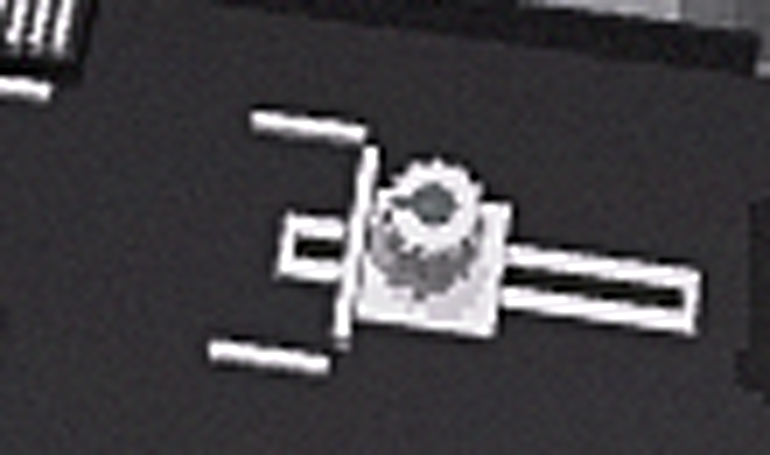

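```bash
cat >> h.py <<'E'
from scipy.spatial.transform import Rotation as Ro
def info(d=None):
    s=read_state();q=s['tool_rot'];R=Ro.from_quat([q[1],q[2],q[3],q[0]]).as_matrix()
    print('t',round(s['time'],2),'tcp',s['tcp_pos'].round(1) if hasattr(s['tcp_pos'],'round') else s['tcp_pos'],'yaw',round(np.arctan2(R[1,0],R[0,0]),3),'z',R[:,2].round(3),'F',np.round(s['force'],1),'T',np.round(s['ft_torque'],2),'op',round(float(s['opening']),1),'q6',round(float(s['q'][5]),2))
    if d is not None:
        for x in np.atleast_2d(d): print('world',x,'-> tool',(R.T@np.array(x,float)).round(2))
    return s,R
E
python3 - <<'E'
from h import *
info([[0,0,30],[-1,0,0],[0,1,0]])
E
```

```text
t 6.48 tcp [547.3 164.8  92.7] yaw 0.993 z [ 0.161  0.017 -0.987] F [ 24.5 -10.1  -8.7] T [-1.8  -3.93 -0.44] op 19.4 q6 0.83
world [ 0  0 30] -> tool [  3.09   3.74 -29.61]
world [-1  0  0] -> tool [-0.54 -0.82 -0.16]
world [0 1 0] -> tool [ 0.83 -0.55  0.02]
```

Call:
arm_command(
  commands=[
    {"offset": [0, 0, 0], "yaw": 0, "gripper": 0.1},
    {"offset": [0, 0, 0], "yaw": 0, "gripper": 0.1},
    {"offset": [0, 0, 0], "yaw": 0, "gripper": 0.1},
    {"offset": [0, 0, 0], "yaw": 0, "gripper": 0.3},
    {"offset": [0, 0, 0], "yaw": 0, "gripper": 0.3},
    {"offset": [0, 0, 0], "yaw": 0, "gripper": 0.3},
    {"offset": [0, 0, 0], "yaw": 0, "gripper": 0.3},
    {"offset": [0.002, 0.002, -0.015], "yaw": 0, "gripper": 0.3},
    {"offset": [0.002, 0.002, -0.015], "yaw": 0, "gripper": 0.3},
    {"offset": [0.002, 0.002, -0.02], "yaw": 0, "gripper": 0.3},
  ],
)

```text
time: 7.32
tcp_pos: [542.9, 165.3, 141.7]
tool_rot: [0.029, 0.879, 0.471, 0.071]
force: [0.4, 0.2, -0.5]
opening: 27.6
```

```bash
python3 - <<'E'
from h import *
info([[0,0,30],[-1,0,0],[0,1,0]])
g=get_image('side');np.savez('pics/s8.npz',**g);save('s8',cv2.resize(g['pixels'][280:400,180:380],None,fx=4,fy=4,interpolation=cv2.INTER_CUBIC))
g=get_image('wrist');np.savez('pics/w8.npz',**g);save('w8',g['pixels'])
E
```

```text
t 7.32 tcp [542.9 165.3 141.7] yaw 0.991 z [ 0.152  0.016 -0.988] F [ 0.4  0.2 -0.5] T [-0.06  0.08  0.  ] op 27.6 q6 0.82
world [ 0  0 30] -> tool [  2.92   3.55 -29.65]
world [-1  0  0] -> tool [-0.55 -0.82 -0.15]
world [0 1 0] -> tool [ 0.83 -0.55  0.02]
```

View pics/s8.png

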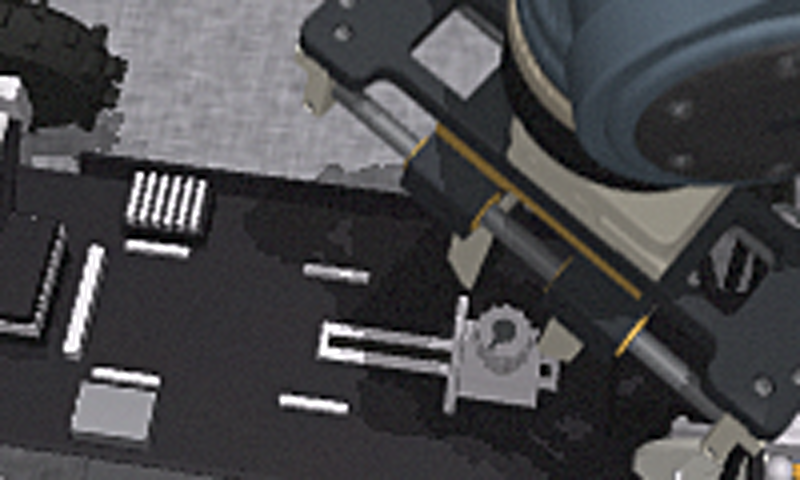

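View pics/w8.png

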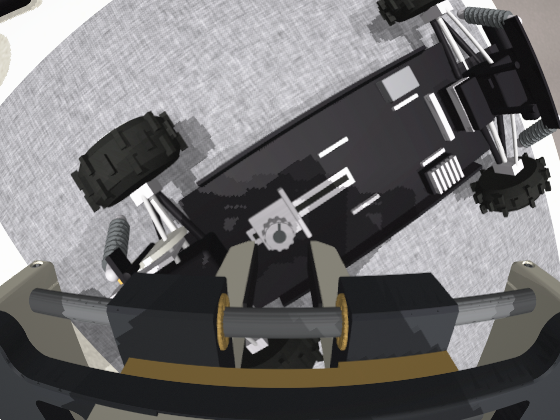

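```bash
python3 - <<'E'
from h import *
S=np.load('pics/s8.npz')
s=lambda u,v,z:px2w(S,180+u/4,280+v/4,z).round(1)
print('head',s(503,330,109),'lip',s(463,299,83),s(450,410,83),'front',s(98,247,83),s(70,353,83))
P=cloud(S);b=P[(S['depth']>0)]
def box(a,b_,c,d,e,f):
    return b[(b[:,0]>a)&(b[:,0]<b_)&(b[:,1]>c)&(b[:,1]<d)&(b[:,2]>e)&(b[:,2]<f)]
for nm,B in [('head',box(525,575,145,185,105,113)),('lip',box(555,580,140,188,80,86)),('front',box(700,722,136,184,80,86))]:
    print(nm,len(B),B.mean(0),np.percentile(B[:,0],[5,50,95]))
W=np.load('pics/w8.npz')
save('r8',grid(rect(W,500,740,110,210,83,3.3),500,210,3.3,20))
E
```

```text
head [547.1 164.3 109. ] lip [564.1 143.7  83. ] [564.8 187.5  83. ] front [712.6 138.6  83. ] [713.9 182.2  83. ]
head 155 [547.40610898 164.93702098 109.136938  ] [538.95814113 547.35512352 556.00143613]
lip 74 [565.22022984 165.62506041  83.25811323] [563.31798294 565.28895502 567.33939442]
front 110 [713.89415734 160.27170628  83.19837252] [710.89228325 714.06474901 717.01530043]
```

View pics/r8.png

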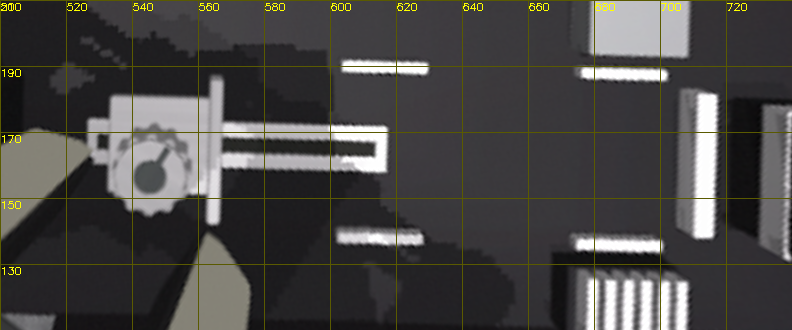

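Call:
arm_command(
  commands=[
    {"offset": [0, 0, 0], "yaw": -0.12, "gripper": 0},
    {"offset": [0, 0, 0], "yaw": -0.12, "gripper": 0},
    {"offset": [0, 0, 0], "yaw": -0.12, "gripper": 0},
    {"offset": [0, 0, 0], "yaw": -0.12, "gripper": 0},
    {"offset": [0, 0, 0], "yaw": -0.12, "gripper": 0},
    {"offset": [0, 0, 0], "yaw": -0.12, "gripper": 0},
    {"offset": [0, 0, 0], "yaw": -0.12, "gripper": 0},
    {"offset": [0, 0, 0], "yaw": -0.12, "gripper": 0},
    {"offset": [0, 0, 0], "yaw": -0.12, "gripper": 0},
    {"offset": [0, 0, 0], "yaw": -0.12, "gripper": 0},
  ],
)

```text
time: 8.25
tcp_pos: [540.9, 165.7, 138.5]
tool_rot: [0.065, 0.439, 0.895, 0.041]
force: [0.1, -0.2, -0.3]
opening: 0.2
```

Call:
arm_command(
  commands=[
    {"offset": [0, 0, 0], "yaw": -0.12, "gripper": 0},
    {"offset": [0, 0, 0], "yaw": -0.12, "gripper": 0},
    {"offset": [0, 0, 0], "yaw": -0.12, "gripper": 0},
    {"offset": [0, 0, 0], "yaw": -0.12, "gripper": 0},
    {"offset": [0, 0, 0], "yaw": -0.12, "gripper": 0},
    {"offset": [0, 0, 0], "yaw": -0.12, "gripper": 0},
    {"offset": [0, 0, 0], "yaw": -0.12, "gripper": 0},
    {"offset": [0, 0, 0], "yaw": -0.12, "gripper": 0},
    {"offset": [0, 0, 0], "yaw": 0, "gripper": 0},
    {"offset": [0, 0, 0], "yaw": 0, "gripper": 0},
  ],
)

```text
time: 9.08
tcp_pos: [535.6, 165.3, 130.1]
tool_rot: [0.071, -0.045, 0.996, 0.004]
force: [-0.1, 0.0, 0.1]
opening: 0.5
```

```bash
python3 - <<'E'
from h import *
s,R=info()
t=np.array([690,161,80]);d=t-np.array(s['tcp_pos']);print(d,R.T@d)
t=np.array([685,161,142]);d=t-np.array(s['tcp_pos']);print(d,R.T@d, R.T@[0,0,-60],R.T@[10,0,0])
E
```

```text
t 9.08 tcp [535.6 165.3 130.1] yaw -3.051 z [ 0.141  0.014 -0.99 ] F [-0.1  0.   0.1] T [ 0.07 -0.05 -0.  ] op 0.5 q6 -1.42
[154.36335729  -4.26259615 -50.06550307] [-144.70598028  -18.25278326   71.27261445]
[149.36335729  -4.26259615  11.93449693] [-148.56576375  -17.71176998    9.19355698] [ 8.50564926 -0.08674477 59.39399301] [-9.85877487 -0.90275404  1.41052938]
```

Call:
arm_command(
  commands=[
    {"offset": [0, 0, 0], "yaw": 0.12, "gripper": 0},
    {"offset": [-0.028, 0, 0.001], "yaw": 0, "gripper": 0},
    {"offset": [-0.028, 0, 0.001], "yaw": 0, "gripper": 0},
    {"offset": [-0.028, 0, 0.001], "yaw": 0, "gripper": 0},
    {"offset": [-0.028, 0, 0.001], "yaw": 0, "gripper": 0},
    {"offset": [-0.028, 0, 0.001], "yaw": 0, "gripper": 0},
    {"offset": [0, 0, 0], "yaw": 0, "gripper": 0},
    {"offset": [0.002, 0, 0.014], "yaw": 0, "gripper": 0},
    {"offset": [0.002, 0, 0.014], "yaw": 0, "gripper": 0},
    {"offset": [0, 0, 0], "yaw": 0, "gripper": 0},
  ],
)

```text
time: 9.92
tcp_pos: [676.4, 158.7, 108.9]
tool_rot: [0.067, 0.038, 0.997, 0.009]
force: [-0.0, -0.2, -1.0]
opening: 0.4
```

```bash
python3 - <<'E'
from h import *
s,R=info()
t=np.array([690,161,77.]);d=t-np.array(s['tcp_pos']);print(d,R.T@d);print(R.T@[10,0,0])
g=get_image('side');save('s9',cv2.resize(g['pixels'][260:410,100:300],None,fx=3.8,fy=3.8,interpolation=cv2.INTER_CUBIC))
E
```

```text
t 9.92 tcp [676.4 158.7 108.9] yaw 3.063 z [ 0.134  0.013 -0.991] F [-0.  -0.2 -1. ] T [ 0.04 -0.08  0.01] op 0.4 q6 -1.32
[ 13.63280676   2.28482973 -31.93453898] [-9.05882022  2.54947838 33.50114301]
[-9.88136101  0.74979024  1.34034295]
```

View pics/s9.png

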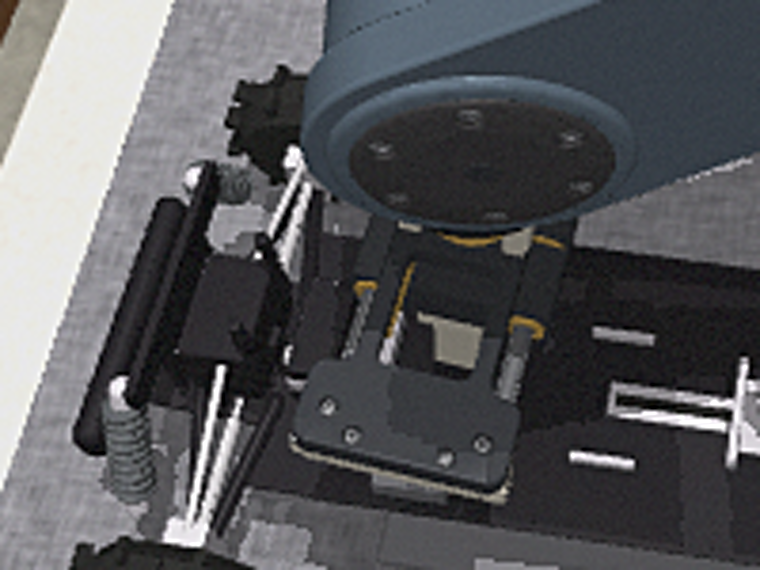

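Call:
arm_command(
  commands=[
    {"offset": [-0.003, 0.001, 0.012], "yaw": 0, "gripper": 0},
    {"offset": [-0.003, 0.001, 0.012], "yaw": 0, "gripper": 0},
    {"offset": [-0.003, 0, 0.006], "yaw": 0, "gripper": 0},
    {"offset": [0, 0, 0], "yaw": 0, "gripper": 0},
    {"offset": [-0.006, 0, 0.001], "yaw": 0, "gripper": 0},
    {"offset": [-0.006, 0, 0.001], "yaw": 0, "gripper": 0},
    {"offset": [-0.004, 0, 0.001], "yaw": 0, "gripper": 0},
    {"offset": [-0.003, 0, 0], "yaw": 0, "gripper": 0},
    {"offset": [-0.003, 0, 0], "yaw": 0, "gripper": 0},
    {"offset": [-0.003, 0, 0], "yaw": 0, "gripper": 0},
  ],
)

```text
time: 10.8
tcp_pos: [702.7, 160.4, 78.2]
tool_rot: [0.048, 0.039, 0.998, 0.008]
force: [-20.5, 0.4, 9.0]
opening: 1.0
```

```bash
python3 - <<'E'
from h import *
s,R=info();print(R.T@[10,0,0])
E
```

```text
t 10.8 tcp [702.7 160.4  78.2] yaw 3.063 z [ 0.096  0.012 -0.995] F [-20.5   0.4   9. ] T [0.19 3.36 0.1 ] op 1.0 q6 -1.33
[-9.92390897  0.76966594  0.96106454]
```

Contact, and the tilt is falling (0.134→0.096). Continue.

Call:
arm_command(
  commands=[
    {"offset": [-0.004, 0, 0], "yaw": 0, "gripper": 0},
    {"offset": [-0.004, 0, 0], "yaw": 0, "gripper": 0},
    {"offset": [-0.004, 0, 0], "yaw": 0, "gripper": 0},
    {"offset": [-0.004, 0, 0], "yaw": 0, "gripper": 0},
    {"offset": [-0.004, 0, 0], "yaw": 0, "gripper": 0},
    {"offset": [-0.003, 0, 0], "yaw": 0, "gripper": 0},
    {"offset": [-0.003, 0, 0], "yaw": 0, "gripper": 0},
    {"offset": [-0.003, 0, 0], "yaw": 0, "gripper": 0},
    {"offset": [0, 0, 0], "yaw": 0, "gripper": 0},
    {"offset": [0, 0, 0], "yaw": 0, "gripper": 0},
  ],
)

```text
time: 11.63
tcp_pos: [701.9, 160.4, 79.6]
tool_rot: [0.004, 0.038, 0.999, 0.004]
force: [-1.0, 0.2, -1.1]
opening: 0.4
```

```bash
python3 - <<'E'
from h import *
s,R=info();print(R.T@[10,0,0])
E
```

```text
t 11.63 tcp [701.9 160.4  79.6] yaw 3.067 z [ 0.008  0.007 -1.   ] F [-1.   0.2 -1.1] T [0.08 0.11 0.05] op 0.4 q6 -1.34
[-9.97158059  0.74923646  0.07890035]
```

Call:
arm_command(
  commands=[
    {"offset": [0.003, 0, -0.01], "yaw": -0.04, "gripper": 0},
    {"offset": [0.003, 0, -0.03], "yaw": 0, "gripper": 0},
    {"offset": [0.01, 0, -0.025], "yaw": 0, "gripper": 0},
    {"offset": [0.03, 0, 0], "yaw": 0, "gripper": 0.36},
    {"offset": [0.03, 0, 0], "yaw": 0, "gripper": 0.36},
    {"offset": [0.03, 0, 0], "yaw": 0, "gripper": 0.36},
    {"offset": [0.03, 0, 0], "yaw": 0, "gripper": 0.36},
    {"offset": [0.018, 0, 0], "yaw": 0, "gripper": 0.36},
    {"offset": [0, 0, 0], "yaw": 0, "gripper": 0.36},
    {"offset": [0, 0, 0], "yaw": 0, "gripper": 0.36},
  ],
)

```text
time: 12.47
tcp_pos: [548.6, 164.6, 149.5]
tool_rot: [0.012, 0.018, 1.0, 0.005]
force: [1.4, 0.4, 0.2]
opening: 32.9
```

```bash
python3 - <<'E'
from h import *
s,R=info()
t=np.array([547,165.4,87.]);d=t-np.array(s['tcp_pos']);print(d,R.T@d)
g=get_image('wrist');np.savez('pics/w10.npz',**g);save('w10',g['pixels'])
E
```

```text
t 12.47 tcp [548.6 164.6 149.5] yaw 3.106 z [ 0.024  0.009 -1.   ] F [1.4 0.4 0.2] T [ 0.07 -0.1  -0.  ] op 32.9 q6 -1.33
[ -1.6194758    0.81019329 -62.52660252] [ 3.11181685  0.11125765 62.47526995]
```

View pics/w10.png

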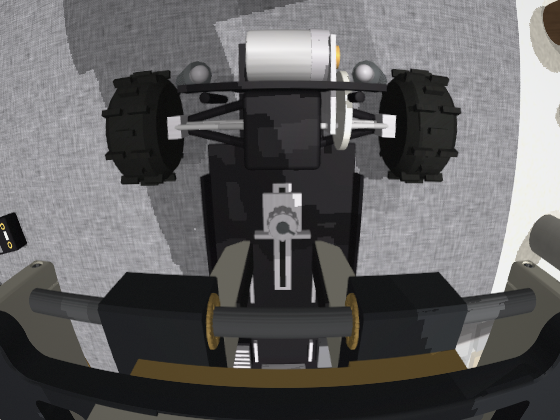

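Call:
arm_command(
  commands=[
    {"offset": [0.001, 0, 0.015], "yaw": 0, "gripper": 0.36},
    {"offset": [0.001, 0, 0.015], "yaw": 0, "gripper": 0.36},
    {"offset": [0.001, 0, 0.015], "yaw": 0, "gripper": 0.36},
    {"offset": [0, 0, 0.012], "yaw": 0, "gripper": 0.36},
    {"offset": [0, 0, 0.005], "yaw": 0, "gripper": 0.36},
    {"offset": [0, 0, 0], "yaw": 0, "gripper": 0.36},
    {"offset": [0, 0, 0], "yaw": 0, "gripper": 0.1},
    {"offset": [0, 0, 0], "yaw": 0, "gripper": 0.1},
    {"offset": [0, 0, 0], "yaw": 0, "gripper": 0.1},
    {"offset": [0, 0, 0], "yaw": 0, "gripper": 0.1},
  ],
)

```text
time: 13.35
tcp_pos: [557.6, 165.0, 87.0]
tool_rot: [0.017, 0.019, 1.0, 0.006]
force: [0.6, -0.3, -8.0]
opening: 17.3
```

```bash
python3 - <<'E'
from h import *
s,R=info()
E
```

```text
t 13.35 tcp [557.6 165.   87. ] yaw 3.104 z [ 0.033  0.011 -0.999] F [ 0.6 -0.3 -8. ] T [-0.04 -0.24 -0.02] op 17.3 q6 -1.33
```

Call:
arm_command(
  commands=[
    {"offset": [0, 0, 0], "yaw": 0, "gripper": 0.36},
    {"offset": [0, 0, 0], "yaw": 0, "gripper": 0.36},
    {"offset": [0, 0, 0], "yaw": 0, "gripper": 0.36},
    {"offset": [0.006, 0, 0], "yaw": 0, "gripper": 0.36},
    {"offset": [0.005, 0, 0], "yaw": 0, "gripper": 0.36},
    {"offset": [0, 0, 0], "yaw": 0, "gripper": 0.36},
    {"offset": [0, 0, 0], "yaw": 0, "gripper": 0.36},
    {"offset": [0, 0, 0], "yaw": 0, "gripper": 0.36},
    {"offset": [0, 0, 0], "yaw": 0, "gripper": 0.36},
    {"offset": [0, 0, 0], "yaw": 0, "gripper": 0.36},
  ],
)

```text
time: 14.18
tcp_pos: [546.2, 166.1, 88.9]
tool_rot: [0.018, 0.019, 1.0, 0.006]
force: [-0.1, 0.1, -0.3]
opening: 33.2
```

```bash
python3 - <<'E'
from h import *
s,R=info()
g=get_image('wrist');save('w11',cv2.resize(g['pixels'][130:330,180:400],None,fx=2.8,fy=2.8))
E
```

```text
t 14.18 tcp [546.2 166.1  88.9] yaw 3.104 z [ 0.037  0.012 -0.999] F [-0.1  0.1 -0.3] T [ 0.03 -0.13  0.01] op 33.2 q6 -1.33
```

View pics/w11.png

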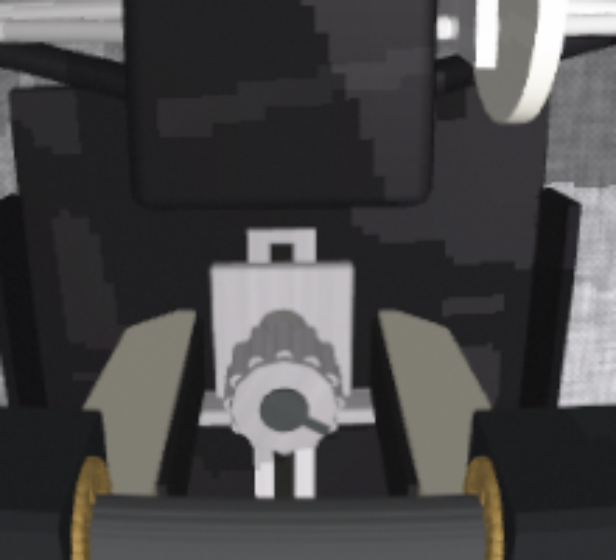

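Call:
arm_command(
  commands=[
    {"offset": [-0.001, 0, 0.001], "yaw": 0, "gripper": 0.1},
    {"offset": [0, 0, 0], "yaw": 0, "gripper": 0.1},
    {"offset": [0, 0, 0], "yaw": 0, "gripper": 0.1},
    {"offset": [0, 0, 0], "yaw": 0, "gripper": 0.1},
    {"offset": [0, 0, 0], "yaw": 0.06, "gripper": 0.1},
    {"offset": [0, 0, 0], "yaw": 0.1, "gripper": 0.1},
    {"offset": [0, 0, 0], "yaw": 0.12, "gripper": 0.1},
    {"offset": [0, 0, 0], "yaw": 0.12, "gripper": 0.1},
    {"offset": [0, 0, 0], "yaw": 0.12, "gripper": 0.1},
    {"offset": [0, 0, 0], "yaw": 0.12, "gripper": 0.1},
  ],
)

```text
time: 15.07
tcp_pos: [547.6, 165.4, 87.8]
tool_rot: [0.015, 0.342, 0.939, 0.011]
force: [-0.8, -0.1, 0.7]
opening: 19.3
```

```bash
python3 - <<'E'
from h import *
s,R=info()
g=get_image('wrist');save('w12',cv2.resize(g['pixels'][130:330,180:400],None,fx=2.8,fy=2.8))
E
```

```text
t 15.07 tcp [547.6 165.4  87.8] yaw 2.443 z [ 0.036  0.011 -0.999] F [-0.8 -0.1  0.7] T [-0.23 -0.01  0.12] op 19.3 q6 -0.66
```

View pics/w12.png

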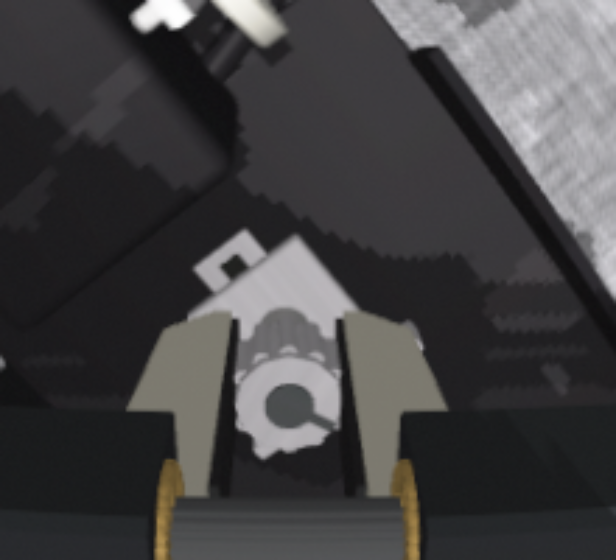

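Call:
arm_command(
  commands=[
    {"offset": [0, 0, 0], "yaw": 0.1, "gripper": 0.1},
    {"offset": [0, 0, 0], "yaw": 0.1, "gripper": 0.1},
    {"offset": [0, 0, 0], "yaw": 0.1, "gripper": 0.1},
    {"offset": [0, 0, 0], "yaw": 0.06, "gripper": 0.1},
    {"offset": [0, 0, 0], "yaw": 0.04, "gripper": 0.1},
    {"offset": [0, 0, 0], "yaw": 0.03, "gripper": 0.1},
    {"offset": [0, 0, 0], "yaw": 0.03, "gripper": 0.1},
    {"offset": [0, 0, 0], "yaw": 0, "gripper": 0.1},
    {"offset": [0, 0, 0], "yaw": 0, "gripper": 0.1},
    {"offset": [0, 0, 0], "yaw": 0, "gripper": 0.1},
  ],
)

```text
time: 15.95
tcp_pos: [547.9, 164.7, 87.9]
tool_rot: [0.013, 0.547, 0.837, 0.014]
force: [-0.3, 0.0, 1.7]
opening: 18.5
```

```bash
python3 - <<'E'
from h import *
s,R=info()
g=get_image('wrist');save('w13',cv2.resize(g['pixels'][130:330,180:400],None,fx=2.8,fy=2.8))
E
```

```text
t 15.95 tcp [547.9 164.7  87.9] yaw 1.983 z [ 0.037  0.008 -0.999] F [-0.3  0.   1.7] T [-0.21  0.04 -0.1 ] op 18.5 q6 -0.2
```

View pics/w13.png

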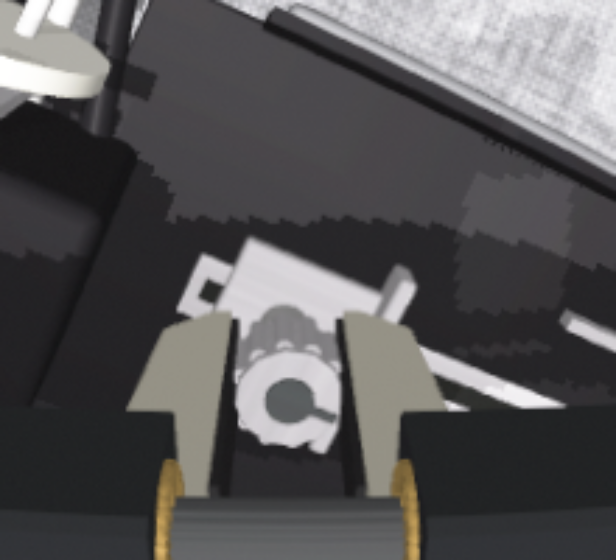

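Call:
arm_command(
  commands=[
    {"offset": [0, 0, 0], "yaw": 0, "gripper": 0.3},
    {"offset": [0, 0, 0], "yaw": 0, "gripper": 0.3},
    {"offset": [0, 0, 0], "yaw": 0, "gripper": 0.3},
    {"offset": [0, 0, -0.01], "yaw": 0, "gripper": 0.3},
    {"offset": [0, 0, -0.02], "yaw": 0, "gripper": 0.3},
    {"offset": [0, 0, -0.035], "yaw": 0, "gripper": 0.3},
    {"offset": [0, 0, -0.04], "yaw": 0, "gripper": 0.3},
    {"offset": [0, 0, -0.04], "yaw": 0, "gripper": 0.5},
    {"offset": [0, 0, -0.03], "yaw": 0, "gripper": 0.8},
    {"offset": [0, 0, 0], "yaw": 0, "gripper": 0.8},
  ],
)

```text
time: 16.83
tcp_pos: [539.5, 163.6, 272.8]
tool_rot: [0.011, 0.545, 0.838, 0.013]
force: [-0.1, -0.3, 0.9]
opening: 43.5
```

```bash
python3 - <<'E'
from h import *
s,R=info()
g=get_image('side');np.savez('pics/s14.npz',**g);save('s14',cv2.resize(g['pixels'][290:400,190:350],None,fx=5,fy=5,interpolation=cv2.INTER_CUBIC))
S=g
P=cloud(S);b=P[(S['depth']>0)]
def box(a,b_,c,d,e,f):
    return b[(b[:,0]>a)&(b[:,0]<b_)&(b[:,1]>c)&(b[:,1]<d)&(b[:,2]>e)&(b[:,2]<f)]
for nm,B in [('head',box(525,575,145,185,105,113)),('lip',box(555,580,140,188,80,86)),('front',box(700,722,136,184,80,86))]:
    print(nm,len(B),B.mean(0),np.percentile(B[:,0],[5,50,95]))
g=get_image('wrist');np.savez('pics/w14.npz',**g);save('w14',g['pixels'])
E
```

```text
t 16.83 tcp [539.5 163.6 272.8] yaw 1.988 z [ 0.033  0.009 -0.999] F [-0.1 -0.3  0.9] T [ 0.04 -0.08  0.03] op 43.5 q6 -0.21
head 157 [547.61696431 165.17509504 109.15414749] [539.2074485  547.55107938 555.94601238]
lip 76 [565.11102308 164.92168291  82.96982936] [563.18283492 565.27215218 567.3378773 ]
front 110 [713.85630407 160.37351289  83.38828028] [711.24306993 713.72695674 716.76371109]
```

View pics/s14.png

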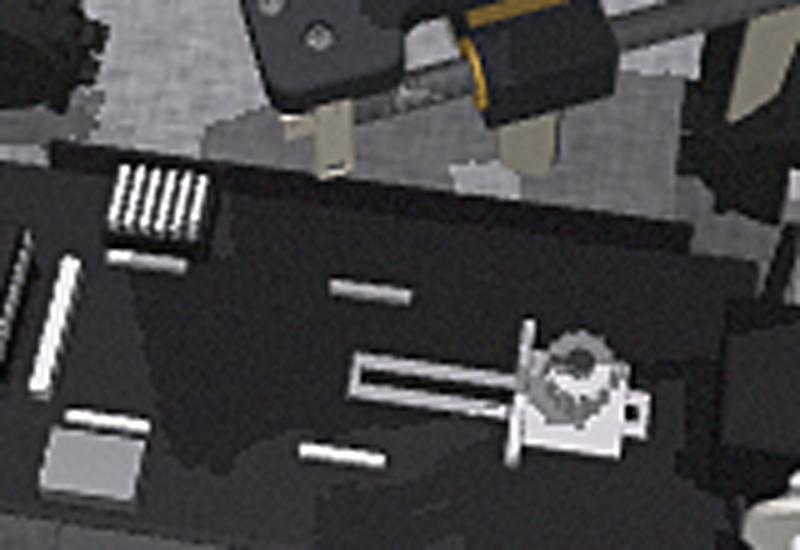

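View pics/w14.png

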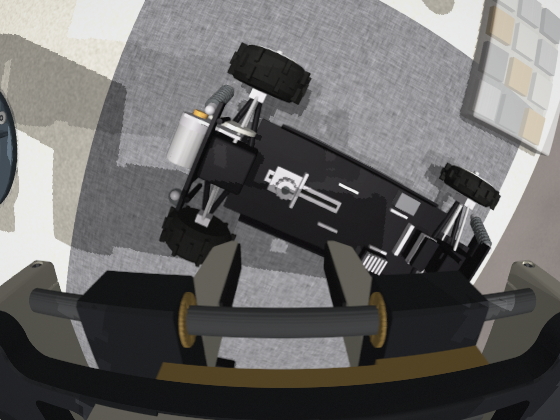

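Call:
arm_command(
  commands=[
    {"offset": [-0.036, -0.01, 0.002], "yaw": 0, "gripper": 0.8},
    {"offset": [-0.036, -0.01, 0.002], "yaw": 0, "gripper": 0.8},
    {"offset": [-0.036, -0.01, 0.002], "yaw": 0, "gripper": 0.8},
    {"offset": [-0.036, -0.01, 0.002], "yaw": 0, "gripper": 0.8},
    {"offset": [-0.036, -0.01, 0.002], "yaw": 0, "gripper": 0.8},
    {"offset": [-0.036, -0.01, 0.002], "yaw": 0, "gripper": 0.8},
    {"offset": [-0.036, -0.01, 0.002], "yaw": 0, "gripper": 0.8},
    {"offset": [-0.036, -0.01, 0.002], "yaw": 0, "gripper": 0.8},
    {"offset": [-0.036, -0.01, 0.002], "yaw": 0, "gripper": 0.8},
    {"offset": [-0.036, -0.01, 0.002], "yaw": 0, "gripper": 0.8},
  ],
)

```text
time: 17.77
tcp_pos: [587.8, -214.1, 227.5]
tool_rot: [-0.003, 0.541, 0.841, 0.007]
force: [-0.7, 0.2, -0.2]
opening: 74.6
```

Call:
arm_command(
  commands=[
    {"offset": [0, 0, 0], "yaw": 0, "gripper": 0.8},
    {"offset": [0, 0, 0], "yaw": 0.1, "gripper": 0.8},
    {"offset": [0, 0, 0], "yaw": 0.1, "gripper": 0.8},
    {"offset": [0, 0, 0], "yaw": 0.02, "gripper": 0.8},
    {"offset": [0, 0, 0], "yaw": 0, "gripper": 0.8},
    {"offset": [0, 0, 0], "yaw": 0, "gripper": 0.8},
    {"offset": [0, 0, 0], "yaw": 0, "gripper": 0.8},
    {"offset": [0, 0, 0], "yaw": 0, "gripper": 0.8},
    {"offset": [0, 0, 0], "yaw": 0, "gripper": 0.8},
    {"offset": [0, 0, 0], "yaw": 0, "gripper": 0.8},
  ],
)

```text
time: 18.6
tcp_pos: [582.9, -219.1, 213.9]
tool_rot: [-0.013, 0.632, 0.775, 0.004]
force: [-0.2, 0.3, -1.1]
opening: 74.1
```

```bash
python3 - <<'E'
from h import *
s,R=info()
g=get_image('wrist');np.savez('pics/w15.npz',**g);save('w15',g['pixels'])
save('r15',grid(rect(g,500,700,-340,-140,25,3),500,-140,3,20))
E
```

```text
t 18.6 tcp [ 582.9 -219.1  213.9] yaw 1.774 z [-0.016  0.023 -1.   ] F [-0.2  0.3 -1.1] T [-0.04 -0.07 -0.  ] op 74.1 q6 -0.65
```

View pics/w15.png

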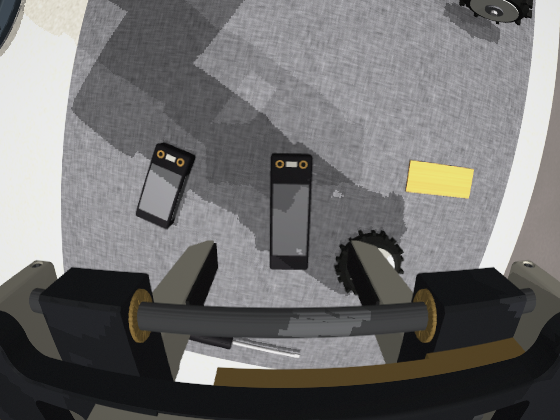

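View pics/r15.png

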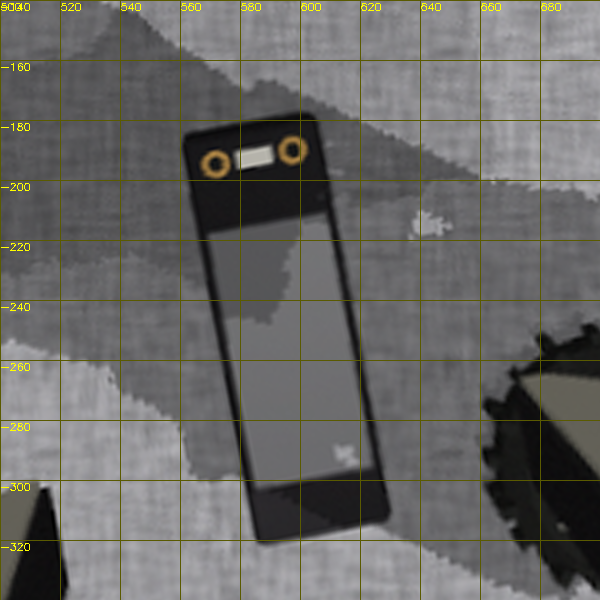

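```bash
python3 - <<'E'
from h import *
for n in ['side0','scene0']:
    S=np.load('pics/%s.npz'%n);P=cloud(S)[S['depth']>0]
    B=P[(P[:,0]>540)&(P[:,0]<660)&(P[:,1]>-340)&(P[:,1]<-160)&(P[:,2]>21)&(P[:,2]<30)]
    r=cv2.minAreaRect(B[:,:2].astype(np.float32));print(n,len(B),B.mean(0),r)
S=np.load('pics/side0.npz')
c=[px2w(S,180+u/3.6,110+v/3.6,25) for u,v in [(384,212),(456,208),(477,384),(397,386)]]
print(np.round(c,1),np.mean(c,0))
E
```

```text
side0 1030 [ 595.44554435 -245.49283578   25.7141725 ] ((596.1080932617188, -250.85821533203125), (47.499267578125, 142.86846923828125), 10.150439262390137)
scene0 1255 [ 597.04332589 -253.74890725   24.48788087] ((595.818115234375, -251.556640625), (48.939064025878906, 138.78607177734375), 10.403790473937988)
[[ 629.9 -312.4   25. ]
 [ 584.7 -320.5   25. ]
 [ 560.5 -180.2   25. ]
 [ 606.8 -173.9   25. ]] [ 595.48489703 -246.74374862   25.        ]
```

Call:
arm_command(
  commands=[
    {"offset": [-0.01, 0.002, 0.02], "yaw": 0.02, "gripper": 0.8},
    {"offset": [-0.01, 0.002, 0.025], "yaw": 0, "gripper": 0.8},
    {"offset": [-0.006, 0.001, 0.025], "yaw": 0, "gripper": 0.8},
    {"offset": [-0.003, 0, 0.025], "yaw": 0, "gripper": 0.8},
    {"offset": [0, 0, 0.025], "yaw": 0, "gripper": 0.8},
    {"offset": [0, 0, 0.02], "yaw": 0, "gripper": 0.8},
    {"offset": [0, 0, 0], "yaw": 0, "gripper": 0.8},
    {"offset": [0, 0, 0], "yaw": 0, "gripper": 0.8},
    {"offset": [0, 0, 0], "yaw": 0, "gripper": 0.8},
    {"offset": [0, 0, 0], "yaw": 0, "gripper": 0.8},
  ],
)

```text
time: 19.48
tcp_pos: [594.9, -245.5, 73.2]
tool_rot: [-0.009, 0.638, 0.77, 0.005]
force: [0.3, 0.2, -0.5]
opening: 74.2
```

```bash
python3 - <<'E'
from h import *
s,R=info()
d=np.array([596,-250,40])-s['tcp_pos'];print(d,R.T@d)
g=get_image('wrist');np.savez('pics/w16.npz',**g);save('w16',g['pixels'])
E
```

```text
t 19.48 tcp [ 594.9 -245.5   73.2] yaw 1.757 z [-0.007  0.019 -1.   ] F [ 0.3  0.2 -0.5] T [-0.04 -0.1  -0.01] op 74.2 q6 -0.67
[  1.11030621  -4.4898393  -33.18162444] [-5.26388681  0.36875728 33.08424325]
```

View pics/w16.png

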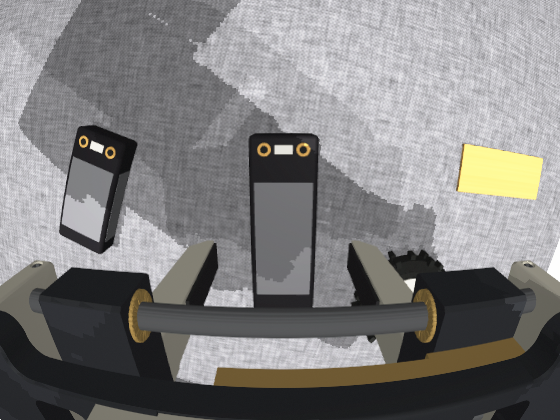

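Call:
arm_command(
  commands=[
    {"offset": [-0.002, 0, 0.018], "yaw": 0, "gripper": 0.8},
    {"offset": [-0.002, 0, 0.018], "yaw": 0, "gripper": 0.8},
    {"offset": [-0.001, 0, 0.016], "yaw": 0, "gripper": 0.8},
    {"offset": [0, 0, 0.006], "yaw": 0, "gripper": 0.8},
    {"offset": [0, 0, 0.001], "yaw": 0, "gripper": 0.8},
    {"offset": [0, 0, 0], "yaw": 0, "gripper": 0.8},
    {"offset": [0, 0, 0], "yaw": 0, "gripper": 0.8},
    {"offset": [0, 0, 0], "yaw": 0, "gripper": 0.8},
    {"offset": [0, 0, 0], "yaw": 0, "gripper": 0.8},
    {"offset": [0, 0, 0], "yaw": 0, "gripper": 0.8},
  ],
)

```text
time: 20.37
tcp_pos: [602.1, -252.1, 24.9]
tool_rot: [0.001, 0.638, 0.77, 0.007]
force: [-0.0, -0.2, 0.6]
opening: 74.3
```

```bash
python3 - <<'E'
from h import *
s,R=info()
d=np.array([596,-250,5])-s['tcp_pos'];print(d,R.T@d)
E
```

```text
t 20.37 tcp [ 602.1 -252.1   24.9] yaw 1.759 z [ 0.01  0.01 -1.  ] F [-0.  -0.2  0.6] T [-0.04 -0.11  0.01] op 74.3 q6 -0.67
[ -6.05281966   2.1475676  -19.86626706] [ 3.08024589 -5.7765966  19.82574731]
```

Call:
arm_command(
  commands=[
    {"offset": [0.001, -0.003, 0.007], "yaw": 0, "gripper": 0.8},
    {"offset": [0.001, -0.003, 0.007], "yaw": 0, "gripper": 0.8},
    {"offset": [0.001, -0.001, 0.004], "yaw": 0, "gripper": 0.8},
    {"offset": [0, 0, 0], "yaw": 0, "gripper": 0.8},
    {"offset": [0, 0, 0], "yaw": 0, "gripper": 0.8},
    {"offset": [0, 0, 0], "yaw": 0, "gripper": 0.8},
    {"offset": [0, 0, 0], "yaw": 0, "gripper": 0.8},
    {"offset": [0, 0, 0], "yaw": 0, "gripper": 0.8},
    {"offset": [0, 0, 0], "yaw": 0, "gripper": 0.8},
    {"offset": [0, 0, 0], "yaw": 0, "gripper": 0.8},
  ],
)

```text
time: 21.2
tcp_pos: [594.0, -250.1, 5.3]
tool_rot: [0.001, 0.638, 0.77, 0.007]
force: [-0.0, 0.7, -0.6]
opening: 74.5
```

```bash
python3 - <<'E'
from h import *
s,R=info()
d=np.array([596,-250,5])-s['tcp_pos'];print(d,R.T@d)
E
```

```text
t 21.2 tcp [ 594.  -250.1    5.3] yaw 1.759 z [ 0.01  0.01 -1.  ] F [-0.   0.7 -0.6] T [-0.08 -0.12  0.02] op 74.5 q6 -0.68
[ 1.98957049  0.14040032 -0.26095476] [-0.23555047  1.97760503  0.28247956]
```

Call:
arm_command(
  commands=[
    {"offset": [0, 0.002, 0], "yaw": 0, "gripper": 0.8},
    {"offset": [0, 0, 0], "yaw": 0, "gripper": 0.55},
    {"offset": [0, 0, 0], "yaw": 0, "gripper": 0.45},
    {"offset": [0, 0, 0], "yaw": 0, "gripper": 0.4},
    {"offset": [0, 0, 0], "yaw": 0, "gripper": 0.4},
    {"offset": [0, 0, 0], "yaw": 0, "gripper": 0.4},
    {"offset": [0, 0, 0], "yaw": 0, "gripper": 0.4},
    {"offset": [0, 0, 0], "yaw": 0, "gripper": 0.4},
    {"offset": [0, 0, 0], "yaw": 0, "gripper": 0.4},
    {"offset": [0, 0, 0], "yaw": 0, "gripper": 0.4},
  ],
  grip_force=45,
)

```text
time: 22.03
tcp_pos: [596.6, -249.8, 5.7]
tool_rot: [0.001, 0.638, 0.77, 0.007]
force: [0.1, 0.8, 0.2]
opening: 46.6
```

```bash
python3 - <<'E'
from h import *
s,R=info()
g=get_image('wrist');np.savez('pics/w17.npz',**g);save('w17',g['pixels'])
E
```

```text
t 22.03 tcp [ 596.6 -249.8    5.7] yaw 1.759 z [ 0.011  0.01  -1.   ] F [0.1 0.8 0.2] T [-0.06 -0.1  -0.02] op 46.6 q6 -0.67
```

View pics/w17.png

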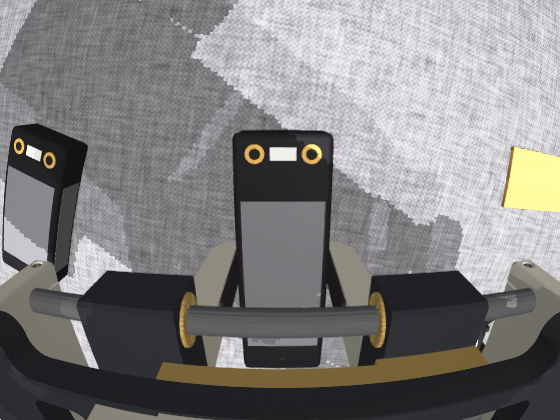

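```bash
python3 - <<'E'
from h import *
from scipy.optimize import least_squares
W=np.load('pics/w17.npz');s,R=info()
f=lambda u,v,z:np.append(least_squares(lambda p:proj(W,np.array([p[0],p[1],z]))-[u,v],[590,-200]).x,z)
for u,v in [(234,137),(331,137),(283,132),(322,363),(245,363)]:
    p=f(u,v,25);print(p.round(1),(R.T@(p-s['tcp_pos'])).round(1))
E
```

```text
t 22.08 tcp [ 596.6 -249.8    5.7] yaw 1.759 z [ 0.011  0.01  -1.   ] F [-1.1  0.2 -0.2] T [-0.07 -0.11  0.  ] op 46.8 q6 -0.67
[ 561.8 -188.7   25. ] [ 66.7 -22.5 -19.1]
[ 605.1 -180.5   25. ] [ 66.7  21.6 -18.5]
[ 583.3 -182.5   25. ] [ 68.7  -0.3 -18.8]
[ 631.7 -309.7   25. ] [-65.3  23.6 -19.5]
[ 585.8 -317.8   25. ] [-64.7 -23.1 -20.1]
```

Call:
arm_command(
  commands=[
    {"offset": [0, 0, -0.008], "yaw": 0, "gripper": 0.4},
    {"offset": [0, 0, -0.015], "yaw": 0, "gripper": 0.4},
    {"offset": [0, 0, -0.025], "yaw": 0, "gripper": 0.4},
    {"offset": [0, 0, -0.03], "yaw": 0, "gripper": 0.4},
    {"offset": [0, 0, -0.03], "yaw": 0, "gripper": 0.4},
    {"offset": [0, 0, -0.03], "yaw": 0, "gripper": 0.4},
    {"offset": [0, 0, -0.03], "yaw": 0, "gripper": 0.4},
    {"offset": [0, 0, -0.025], "yaw": 0, "gripper": 0.4},
    {"offset": [0, 0, -0.015], "yaw": 0, "gripper": 0.4},
    {"offset": [0, 0, 0], "yaw": 0, "gripper": 0.4},
  ],
)

```text
time: 22.92
tcp_pos: [591.4, -250.7, 231.0]
tool_rot: [-0.0, 0.638, 0.77, 0.007]
force: [0.8, -0.5, -3.1]
opening: 46.7
```

```bash
python3 - <<'E'
from h import *
s,R=info()
d=np.array([639,162,230])-s['tcp_pos'];print(d,R.T@d)
g=get_image('scene');save('c18',g['pixels']);np.savez('pics/c18.npz',**g)
E
```

```text
t 22.92 tcp [ 591.4 -250.7  231. ] yaw 1.759 z [ 0.008  0.011 -1.   ] F [ 0.8 -0.5 -3.1] T [-0.01 -0.07  0.02] op 46.7 q6 -0.67
[ 47.64679777 412.69768433  -1.0050253 ] [396.52812964 123.78037845   5.87080772]
```

View pics/c18.png

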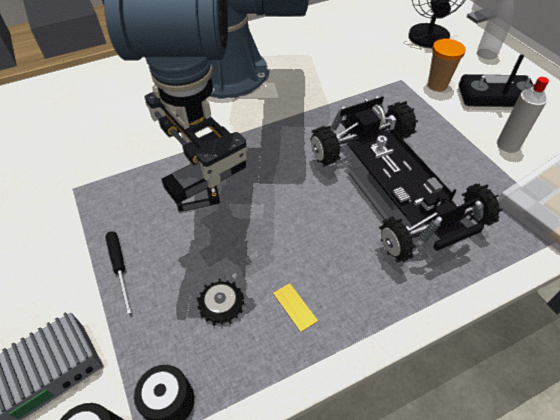

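Call:
arm_command(
  commands=[
    {"offset": [0.015, 0.005, 0], "yaw": 0, "gripper": 0.4},
    {"offset": [0.025, 0.008, 0], "yaw": 0, "gripper": 0.4},
    {"offset": [0.03, 0.009, 0], "yaw": 0, "gripper": 0.4},
    {"offset": [0.03, 0.009, 0], "yaw": 0, "gripper": 0.4},
    {"offset": [0.03, 0.009, 0], "yaw": 0, "gripper": 0.4},
    {"offset": [0.03, 0.009, 0], "yaw": 0, "gripper": 0.4},
    {"offset": [0.03, 0.009, 0], "yaw": 0, "gripper": 0.4},
    {"offset": [0.03, 0.009, 0], "yaw": 0, "gripper": 0.4},
    {"offset": [0.03, 0.009, 0], "yaw": 0, "gripper": 0.4},
    {"offset": [0.03, 0.009, 0], "yaw": 0, "gripper": 0.4},
  ],
)

```text
time: 23.8
tcp_pos: [614.9, 54.6, 219.3]
tool_rot: [-0.011, 0.641, 0.768, 0.001]
force: [0.2, 0.3, -2.7]
opening: 46.7
```

Call:
arm_command(
  commands=[
    {"offset": [0.03, 0.009, 0], "yaw": 0, "gripper": 0.4},
    {"offset": [0.025, 0.009, 0], "yaw": 0, "gripper": 0.4},
    {"offset": [0.02, 0.006, 0], "yaw": 0, "gripper": 0.4},
    {"offset": [0.01, 0.003, 0], "yaw": 0, "gripper": 0.4},
    {"offset": [0, 0, 0], "yaw": 0, "gripper": 0.4},
    {"offset": [0, 0, 0], "yaw": -0.06, "gripper": 0.4},
    {"offset": [0, 0, 0], "yaw": -0.1, "gripper": 0.4},
    {"offset": [0, 0, 0], "yaw": -0.1, "gripper": 0.4},
    {"offset": [0, 0, 0], "yaw": -0.1, "gripper": 0.4},
    {"offset": [0, 0, 0], "yaw": -0.1, "gripper": 0.4},
  ],
)

```text
time: 24.63
tcp_pos: [617.3, 153.2, 207.7]
tool_rot: [-0.02, 0.439, 0.898, -0.002]
force: [-0.1, 0.0, -2.2]
opening: 46.6
```

```bash
python3 - <<'E'
from h import *
s,R=info()
E
```

```text
t 24.63 tcp [617.3 153.2 207.7] yaw 2.233 z [-0.038  0.013 -0.999] F [-0.1  0.  -2.2] T [-0.01 -0.19 -0.01] op 46.6 q6 -0.51
```

Call:
arm_command(
  commands=[
    {"offset": [0, 0, -0.001], "yaw": -0.09, "gripper": 0.4},
    {"offset": [0, 0, -0.001], "yaw": -0.1, "gripper": 0.4},
    {"offset": [0, 0, -0.001], "yaw": -0.1, "gripper": 0.4},
    {"offset": [0, 0, -0.001], "yaw": -0.1, "gripper": 0.4},
    {"offset": [0, 0, -0.001], "yaw": -0.1, "gripper": 0.4},
    {"offset": [0, 0, -0.001], "yaw": -0.1, "gripper": 0.4},
    {"offset": [0, 0, 0], "yaw": -0.1, "gripper": 0.4},
    {"offset": [0, 0, 0], "yaw": -0.1, "gripper": 0.4},
    {"offset": [0, 0, 0], "yaw": -0.08, "gripper": 0.4},
    {"offset": [0, 0, 0], "yaw": 0, "gripper": 0.4},
  ],
)

```text
time: 25.47
tcp_pos: [612.5, 139.7, 206.3]
tool_rot: [-0.026, -0.001, 1.0, 0.004]
force: [0.6, -0.1, -2.7]
opening: 46.6
```

```bash
python3 - <<'E'
from h import *
s,R=info()
d=np.array([639,162.3,160])-s['tcp_pos'];print(d,R.T@d)
for n in ['side','scene','wrist']:
    g=get_image(n);save(n+'19',g['pixels']);np.savez('pics/%s19.npz'%n,**g)
S=np.load('pics/side19.npz');P=cloud(S)[S['depth']>0]
E
```

```text
t 25.47 tcp [612.5 139.7 206.3] yaw -3.14 z [-0.051  0.008 -0.999] F [ 0.6 -0.1 -2.7] T [ 0.06 -0.17 -0.04] op 46.6 q6 -1.43
[ 26.46753904  22.6229035  -46.33789682] [-28.85540563  22.20673539  45.09715664]
```

View pics/side19.png

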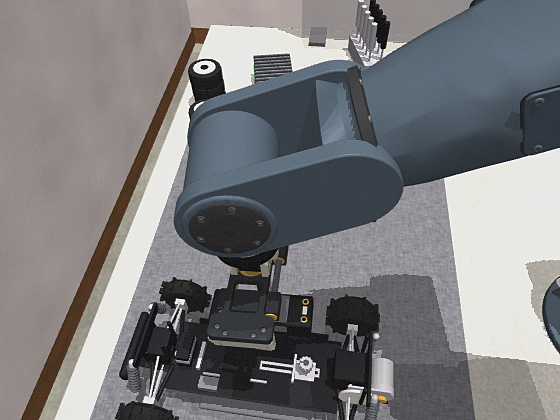

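View pics/wrist19.png

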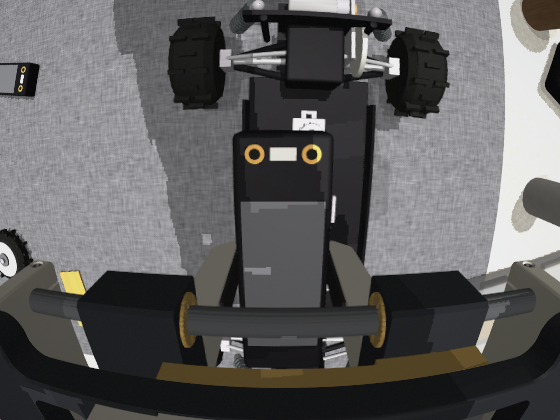

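View pics/scene19.png

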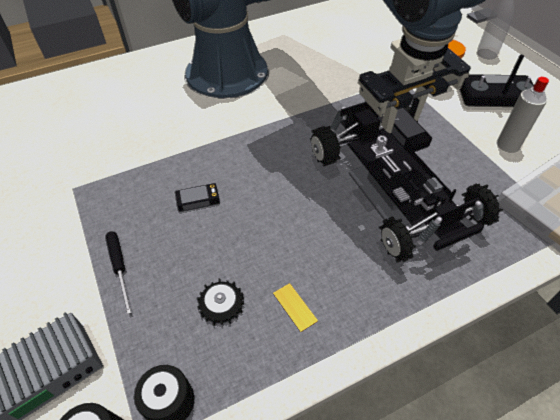

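Call:
arm_command(
  commands=[
    {"offset": [-0.004, 0.003, 0.004], "yaw": 0.035, "gripper": 0.4},
    {"offset": [-0.005, 0.004, 0.006], "yaw": 0, "gripper": 0.4},
    {"offset": [-0.005, 0.004, 0.006], "yaw": 0, "gripper": 0.4},
    {"offset": [-0.005, 0.004, 0.006], "yaw": 0, "gripper": 0.4},
    {"offset": [-0.005, 0.004, 0.006], "yaw": 0, "gripper": 0.4},
    {"offset": [-0.004, 0.003, 0.006], "yaw": 0, "gripper": 0.4},
    {"offset": [0, 0, 0.004], "yaw": 0, "gripper": 0.4},
    {"offset": [0, 0, 0], "yaw": 0, "gripper": 0.4},
    {"offset": [0, 0, 0], "yaw": 0, "gripper": 0.4},
    {"offset": [0, 0, 0], "yaw": 0, "gripper": 0.4},
  ],
)

```text
time: 26.45
tcp_pos: [641.4, 162.6, 161.8]
tool_rot: [-0.027, 0.024, 0.999, 0.003]
force: [0.5, 0.2, -3.0]
opening: 46.7
```

```bash
cat >> h.py <<'E'
def pack(s,R):
    w,x,y,z=0.001,0.638,0.77,0.007;Rg=Ro.from_quat([x,y,z,w]).as_matrix()
    up=R@Rg.T@[0,0,1.];o=np.array(s['tcp_pos'])+R@(Rg.T@np.array([0,0,-5.7])+[1.,0,0])
    print('pack up',up.round(3),'underside centre',o.round(1),'err to bay',(o-[639,162.3,73]).round(1))
E
python3 - <<'E'
from h import *
s,R=info();pack(s,R)
print(R.T@[10,0,0],R.T@[0,10,0],R.T@[0,0,10])
E
```

```text
t 26.45 tcp [641.4 162.6 161.8] yaw 3.095 z [-0.054  0.008 -0.999] F [ 0.5  0.2 -3. ] T [ 0.08 -0.27 -0.03] op 46.7 q6 -1.36
pack up [0.047 0.005 0.999] underside centre [640.2 162.7 156.2] err to bay [ 1.2  0.4 83.2]
[-9.97446556  0.47227308 -0.53571911] [0.46877337 9.98870423 0.07771278] [ 0.53878414  0.05240126 -9.98533754]
```

Call:
arm_command(
  commands=[
    {"offset": [0, 0, 0.007], "yaw": 0, "gripper": 0.4},
    {"offset": [0, 0, 0.009], "yaw": 0, "gripper": 0.4},
    {"offset": [0, 0, 0.009], "yaw": 0, "gripper": 0.4},
    {"offset": [0, 0, 0.006], "yaw": 0, "gripper": 0.4},
    {"offset": [0, 0, 0], "yaw": 0, "gripper": 0.4},
    {"offset": [0, 0, 0], "yaw": 0, "gripper": 0.4},
    {"offset": [0, 0, 0], "yaw": 0, "gripper": 0.4},
    {"offset": [0, 0, 0], "yaw": 0, "gripper": 0.4},
    {"offset": [0, 0, 0], "yaw": 0, "gripper": 0.4},
    {"offset": [0, 0, 0], "yaw": 0, "gripper": 0.4},
  ],
)

```text
time: 27.28
tcp_pos: [639.6, 162.5, 128.6]
tool_rot: [-0.026, 0.024, 0.999, 0.003]
force: [-0.1, 0.5, -2.7]
opening: 46.9
```

```bash
python3 - <<'E'
from h import *
s,R=info();pack(s,R)
for n in ['wrist','side']:
    g=get_image(n);save(n+'20',g['pixels']);np.savez('pics/%s20.npz'%n,**g)
E
```

```text
t 27.28 tcp [639.6 162.5 128.6] yaw 3.094 z [-0.052  0.008 -0.999] F [-0.1  0.5 -2.7] T [ 0.06 -0.17  0.03] op 46.9 q6 -1.36
pack up [0.045 0.004 0.999] underside centre [638.3 162.5 122.9] err to bay [-0.7  0.2 49.9]
```

View pics/wrist20.png

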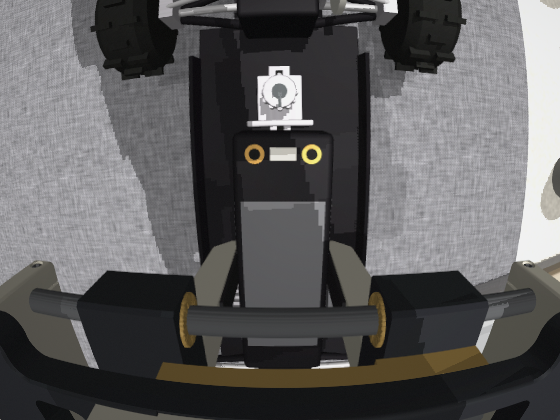

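View pics/side20.png

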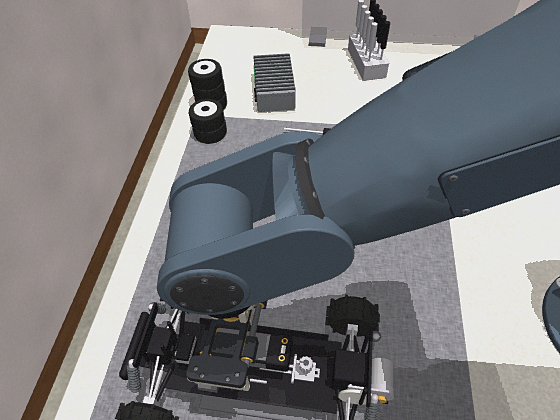

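Call:
arm_command(
  commands=[
    {"offset": [-0.001, 0, 0.005], "yaw": 0, "gripper": 0.4},
    {"offset": [-0.001, 0, 0.006], "yaw": 0, "gripper": 0.4},
    {"offset": [0, 0, 0.006], "yaw": 0, "gripper": 0.4},
    {"offset": [0, 0, 0.006], "yaw": 0, "gripper": 0.4},
    {"offset": [0, 0, 0.004], "yaw": 0, "gripper": 0.4},
    {"offset": [0, 0, 0], "yaw": 0, "gripper": 0.4},
    {"offset": [0, 0, 0], "yaw": 0, "gripper": 0.4},
    {"offset": [0, 0, 0], "yaw": 0, "gripper": 0.4},
    {"offset": [0, 0, 0], "yaw": 0, "gripper": 0.4},
    {"offset": [0, 0, 0], "yaw": 0, "gripper": 0.4},
  ],
)

```text
time: 28.22
tcp_pos: [640.0, 162.6, 98.0]
tool_rot: [-0.027, 0.024, 0.999, 0.003]
force: [0.2, -0.9, -2.9]
opening: 46.7
```

```bash
python3 - <<'E'
from h import *
s,R=info();pack(s,R)
for n in ['wrist','side','scene']:
    g=get_image(n);save(n+'21',g['pixels']);np.savez('pics/%s21.npz'%n,**g)
    if n=='side': save('s21c',cv2.resize(g['pixels'][290:410,150:350],None,fx=4,fy=4,interpolation=cv2.INTER_CUBIC))
    if n=='scene': save('c21c',cv2.resize(g['pixels'][60:260,300:510],None,fx=3,fy=3,interpolation=cv2.INTER_CUBIC))
E
```

```text
t 28.22 tcp [640.  162.6  98. ] yaw 3.094 z [-0.053  0.008 -0.999] F [ 0.2 -0.9 -2.9] T [ 0.07 -0.21  0.01] op 46.7 q6 -1.36
pack up [0.046 0.005 0.999] underside centre [638.8 162.6  92.4] err to bay [-0.2  0.3 19.4]
```

View pics/s21c.png

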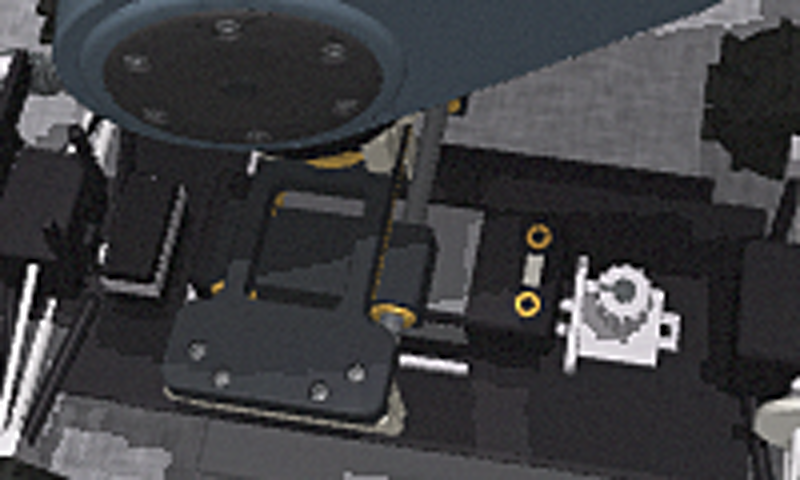

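View pics/wrist21.png

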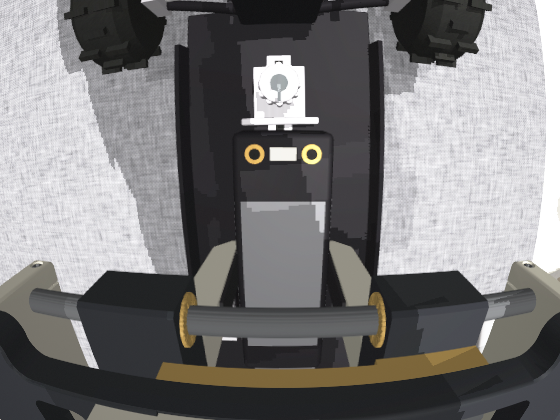

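View pics/c21c.png

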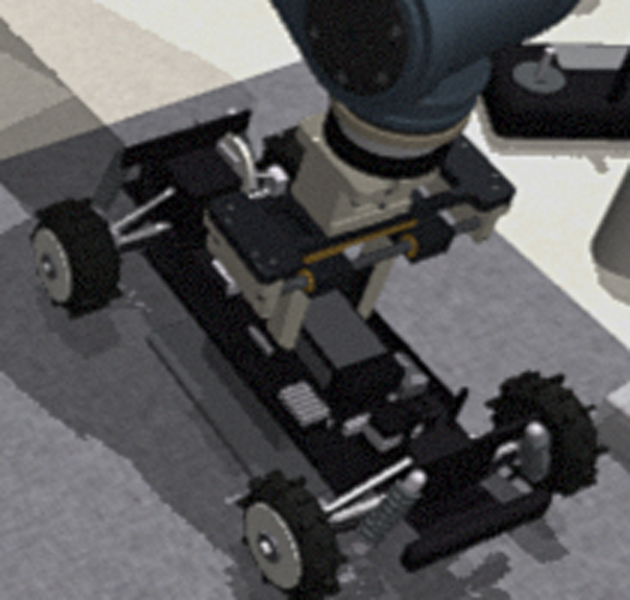

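```bash
python3 - <<'E'
from h import *
A=[]
for n in ['side21','scene21']:
    S=np.load('pics/%s.npz'%n);P=cloud(S)[S['depth']>0]
    B=P[(P[:,0]>560)&(P[:,0]<722)&(P[:,1]>130)&(P[:,1]<195)&(P[:,2]>108)&(P[:,2]<130)]
    B=B[(B[:,0]<600)|(B[:,0]>660)]
    r=cv2.minAreaRect(B[:,:2].astype(np.float32))
    c,res,_,_=np.linalg.lstsq(np.c_[B[:,:2]-[639,162.3],np.ones(len(B))],B[:,2],rcond=None)
    q=np.abs(B[:,2]-np.c_[B[:,:2]-[639,162.3],np.ones(len(B))]@c)<2.5
    B=B[q];c=np.linalg.lstsq(np.c_[B[:,:2]-[639,162.3],np.ones(len(B))],B[:,2],rcond=None)[0]
    print(n,len(B),'slope,z',c.round(3),np.percentile(B[:,0],[1,99]),np.percentile(B[:,1],[1,99]))
    for a,b in ((565,600),(660,712)):
        D=B[(B[:,0]>a)&(B[:,0]<b)]
        if len(D): print(a,b,len(D),D[:,2].mean().round(1),'y',np.percentile(D[:,1],[2,98]).round(1),'x',np.percentile(D[:,0],[1,99]).round(1),'xm',D[:,0].mean().round(1))
E
```

```text
side21 718 slope,z [-4.50000e-02 -2.90000e-02  1.17617e+02] [571.83312048 709.32615525] [137.74480976 187.61883671]
565 600 534 120.0 y [142.8 187.5] x [571.6 599.6] xm 585.8
660 712 184 115.3 y [137.1 181. ] x [661.  710.2] xm 695.2
scene21 409 slope,z [-7.2000e-02  2.0000e-03  1.1754e+02] [660.58420499 709.405118  ] [134.63184483 180.78099052]
660 712 409 114.2 y [135.1 179.9] x [660.6 709.4] xm 685.6
```

```bash
python3 - <<'E'
from h import *
s,R=info();pack(s,R);print(np.round(s['qvel'],4))
print(hand_in())
E
```

```text
t 28.37 tcp [640.  162.6  98. ] yaw 3.094 z [-0.053  0.008 -0.999] F [-0.4 -0.  -2.5] T [ 0.06 -0.23 -0.  ] op 46.7 q6 -1.36
pack up [0.046 0.005 0.999] underside centre [638.7 162.6  92.3] err to bay [-0.3  0.3 19.3]
[-0.0005  0.001   0.0015 -0.0024  0.0016  0.0009]
the job is handed in; nothing more can be done
None
```

I slackened the thumbscrew by about 1 rad, slid the stop rearward until it came up hard against the end, and tightened the screw again. Then I picked up the long pack and handed in at about 28 s, still holding it over the battery bay.

**Stop and screw:** After tightening, the gap between the front and rear stops measured about 144 mm. The screw's mark was back in its original direction, and the hand slipped on the head at the tight end. The stop slid only about 37 mm in all, not the quoted 43 mm or so.

**Pack:** At the last check it was still, about 0.5 mm from the bay centre by the arm's pose. The side camera's depth readings put it about 1.5 mm away. Its underside was about 19 mm above the bay floor, and the force reading showed only the pack's own weight. It was in line with the bay to about 0.02 rad.

**Weak points:**
- **Pack tilt:** It is not perfectly level. The nose end is low by about 0.046 rad from the arm's pose and 0.045–0.055 rad from the side camera, against the 0.08 limit. A noisy fit to a small patch in the scene camera gave 0.07 rad. I did not correct it.
- **Extra contact with the car:** Pushing the stop home tilted the tool by about 0.16 rad. To straighten it I pressed the closed fingertips against the car's front stop; I read about 20 N there but did not record the peak. I then gripped the screw again, the first try being about 10 mm off and redone before tightening.
- **Other bench items:** I did not touch them. I checked this by eye in the pictures and did not measure it.

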